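Stow the stone caddies in the chest

TASK

Pack up the jeweller's bench: the chest's lid has no handle, so lever it up with the red-handled blade in the gap under its front edge, open it wide (at least upright), and lay the blade back flat on the cork mat. Lift every caddy on the bench by its handle and set it down upright on the chest's floor (do not drop it in), then shut the lid fully. Leave the bowl, hammer and jar where they are.

Things in the scene. Friction and masses are not known exactly. Their poses are not given: they have to be found in the camera images.
- chest: White chest, black inside, fixed to the bench, open under its lid: 180 mm deep (its x), 250 long (its y), 100 tall, walls and floor 8 mm. Origin: centre of its underside. The front (-x) wall is only 88 mm tall, leaving a gap under the lid from 88 to 100 mm above the bench along the whole front between the side walls (234 mm). Hinge along the rear (+x) top edge.
- lid (a joint): Angle (rad) of the wooden lid: 0 shut, grows as its front edge rises, 1.57 upright, stops at 2.0 leaning back. 184 mm deep, 256 long, 8 thick, 0.15 kg, no handle. Stiff hinge (0.22 N m friction): it stays where it is left, never falling open or shut; raising it from shut takes about 2 N at the front edge.
- lid_hinge (a point): Middle of the hinge line, at the height of the lid's underside, 100 mm above the bench; in the chest's frame at x = 90 mm, y = 0.
- lid_edge (a point): Middle of the lid's front edge, on its underside, 183 mm from the hinge line; moves with the lid.
- mat: Cork mat fixed to the bench, 240 mm (its x) by 110 mm (its y) by 6 mm thick. Origin: centre of its underside.
- blade: Pry blade, 0.09 kg. Red handle 100 mm long (x from -50 to 50), 20 wide, 16 thick; flat steel blade 100 mm long (x from 50 to 150), 20 wide, 3 thick, at the handle's mid-thickness. Origin: centre of the handle's underside; x points to the tip, z up as it lies. Balances at x = 22 mm. Lies flat on the mat at the start.
- blade_tip (a point): Middle of the end of the steel blade: x = 150 mm, z = 8 mm in the blade's frame.
- caddy1: Blue caddy: a squat round pot of stones, 64 mm across and 36 mm tall (stones to 45 mm, fixed in it), 0.12 kg (varies 0.8 to 1.25 times), with a stiff arched handle across its top. Origin: centre of its underside; z up; the handle bar runs along its x. May be absent.
- caddy1_bar (a point): Centre of the blue caddy's handle bar, 75 mm above the caddy's underside: a straight black bar 36 mm long (along the caddy's x), 10 mm wide, 10 mm thick, free underneath except for its wire legs at each end, 18 to 32 mm from the middle.
- caddy2: Orange caddy: a squat round pot of stones, 64 mm across and 36 mm tall (stones to 45 mm, fixed in it), 0.12 kg (varies 0.8 to 1.25 times), with a stiff arched handle across its top. Origin: centre of its underside; z up; the handle bar runs along its x. May be absent.
- caddy2_bar (a point): Centre of the orange caddy's handle bar, 75 mm above the caddy's underside: a straight black bar 36 mm long (along the caddy's x), 10 mm wide, 10 mm thick, free underneath except for its wire legs at each end, 18 to 32 mm from the middle.
- caddy3: Green caddy: a squat round pot of stones, 64 mm across and 36 mm tall (stones to 45 mm, fixed in it), 0.12 kg (varies 0.8 to 1.25 times), with a stiff arched handle across its top. Origin: centre of its underside; z up; the handle bar runs along its x. May be absent.
- caddy3_bar (a point): Centre of the green caddy's handle bar, 75 mm above the caddy's underside: a straight black bar 36 mm long (along the caddy's x), 10 mm wide, 10 mm thick, free underneath except for its wire legs at each end, 18 to 32 mm from the middle.
- caddy4: Yellow caddy: a squat round pot of stones, 64 mm across and 36 mm tall (stones to 45 mm, fixed in it), 0.12 kg (varies 0.8 to 1.25 times), with a stiff arched handle across its top. Origin: centre of its underside; z up; the handle bar runs along its x. May be absent.
- caddy4_bar (a point): Centre of the yellow caddy's handle bar, 75 mm above the caddy's underside: a straight black bar 36 mm long (along the caddy's x), 10 mm wide, 10 mm thick, free underneath except for its wire legs at each end, 18 to 32 mm from the middle.
- bowl: Yellow bowl, 120 mm across, 35 mm tall; bystander, leave alone. Origin: centre of its underside.
- hammer: Small hammer with a wooden handle lying on the bench, about 280 mm long; bystander, leave alone. Its handle lies to -x, its head to +x in its own frame.
- jar: Glass jar, 56 mm across, 60 mm tall; bystander, leave alone. Origin: centre of its underside.
Things that resemble listed ones, but are neither listed nor needed, are in the scene too. What is shaped like the caddy1 but purple or turquoise is not meant.

How it is judged:
On the way, in this order (a step that is already met when the one before it is completed fails the run):
1. the blade, not the fingers, holds the lid raised by 0.1 rad or more (value of joint lid between 0.1 and 1.3 rad and contact force between blade and lid above 0.2 N and contact force between the fingers and lid below 0.1 N), for 0.1 s.
2. the lid is open at least upright (past 1.5 rad) (value of joint lid above 1.5 rad), for 0.2 s.
3. every caddy stands on the chest's floor, released, the lid still open (x of caddy1 in the frame of chest between -0.06 and 0.06 m and y of caddy1 in the frame of chest between -0.095 and 0.095 m and z of each of caddy1, caddy2, caddy3, caddy4 in the frame of chest below 0.02 m and angle between each of caddy1, caddy2, caddy3, caddy4's own z axis and vertical below 0.2 rad and contact force between the fingers and caddy1 below 0.1 N and x of caddy2 in the frame of chest between -0.06 and 0.06 m and y of caddy2 in the frame of chest between -0.095 and 0.095 m and contact force between the fingers and caddy2 below 0.1 N and x of caddy3 in the frame of chest between -0.06 and 0.06 m and y of caddy3 in the frame of chest between -0.095 and 0.095 m and contact force between the fingers and caddy3 below 0.1 N and x of caddy4 in the frame of chest between -0.06 and 0.06 m and y of caddy4 in the frame of chest between -0.095 and 0.095 m and contact force between the fingers and caddy4 below 0.1 N and value of joint lid above 1 rad), for 0.2 s.
At the end, for the whole second after the job is handed in: lid shut (below 0.04 rad); every caddy inside the chest, on its floor (underside less than 20 mm above the bench), tilted less than 0.2 rad; the blade lying flat with the middle of its handle over the cork mat; all released and at rest (value of joint lid below 0.04 rad and x of caddy1 in the frame of chest between -0.06 and 0.06 m and y of caddy1 in the frame of chest between -0.095 and 0.095 m and z of each of caddy1, caddy2, caddy3, caddy4 in the frame of chest below 0.02 m and angle between each of caddy1, caddy2, caddy3, caddy4, blade's own z axis and vertical below 0.2 rad and contact force between the fingers and caddy1 below 0.1 N and x of caddy2 in the frame of chest between -0.06 and 0.06 m and y of caddy2 in the frame of chest between -0.095 and 0.095 m and contact force between the fingers and caddy2 below 0.1 N and x of caddy3 in the frame of chest between -0.06 and 0.06 m and y of caddy3 in the frame of chest between -0.095 and 0.095 m and contact force between the fingers and caddy3 below 0.1 N and x of caddy4 in the frame of chest between -0.06 and 0.06 m and y of caddy4 in the frame of chest between -0.095 and 0.095 m and contact force between the fingers and caddy4 below 0.1 N and x of blade in the frame of mat between -0.12 and 0.12 m and y of blade in the frame of mat between -0.055 and 0.055 m and z of blade in the frame of mat below 0.02 m and linear speed of each of caddy1, caddy2, caddy3, caddy4, blade below 0.02 m/s); the robot touches nothing.
It fails at once if the bowl, the hammer or the jar is moved more than 30 mm (distance of any of bowl, hammer, jar from where it was at the start of the episode above 0.03 m).
It fails at once if a caddy is dropped (in free fall more than 60 mm above the bench) ((height (world z) of caddy1 above 0.06 m and contact force between caddy1 and anything else below 0.005 N) or (height (world z) of caddy2 above 0.06 m and contact force between caddy2 and anything else below 0.005 N) or (height (world z) of caddy3 above 0.06 m and contact force between caddy3 and anything else below 0.005 N) or (height (world z) of caddy4 above 0.06 m and contact force between caddy4 and anything else below 0.005 N)).
Of caddy1, caddy2, caddy3, caddy4 only 2 to 4 are there at a start; the rules pass over those that are not, and their reading is None.
At some moment in a run one of caddy1, caddy2, caddy3, caddy4, blade may be knocked a few centimetres aside while the robot is not near it.
It also fails if it takes over 208 s, if anything falls off the work surface, if the arm or the gripper's body presses on something with over 40 N, if the wrist force passes 120 N, or if a joint passes its speed limit or range.

ROBOT

A 6-joint arm with a two-finger parallel gripper is mounted at the origin on the work surface. World frame = base frame: x ahead of the robot, y to its left, z up, the work surface at z = 0. Lengths are in m, angles in rad, forces in N, time in s.
With the tool pointing down it reaches from about 0.3 to 1 m from the base axis. Payload 5.1 kg.
Tool frame: the origin (TCP) lies between the finger pads; the fingertips stand 14 mm ahead of it and the grasp point (between the pads) lies 5 mm behind it; z points along the fingers, y is the line along which they close (so a half turn about z gives the same grasp; the last joint's range is limited). The gripper opens to 95 mm and grips with 3 to 60 N. Pads are 20 mm wide; open, the fingers measure 119 mm over their backs; the gripper's body (75 mm by 180 mm) begins 59 mm behind the grasp point.
Start: joints at [-1.347, 0.124, 1.65, -0, 1.367, -0.083], TCP at [0.196, -0.62, 0.195] pointing down, gripper open.
Joint ranges: [-2.61, 2.61], [-1.02, 2.33], [0.03, 2.71], [-1.35, 4.49], [0.32, 2.68], [-2.91, 2.91]. Speed limits (rad/s): [2.57, 2.57, 3.14, 3.14, 3.14, 3.14].

INTERFACE

Orientations are given as a unit quaternion [x, y, z, w].
In Python, from bench import * gives the robot as it stands.
- The arm moves only by the tool apply_moves, never from a script. Its argument "series" is a list of rows, each an object of numbers: "dx", "dy", "dz": the shift along the tool's x, y, z normalised to -1 to 1, where 1 is 0.4 m; "rx", "ry", "rz": the turn, a rotation vector about the tool's x, y, z normalised to -1 to 1, where 1 is 90 degrees; "claw": the opening, from 0 (shut) to 1 (fully open). In form: [{"dx": .., "dy": .., "dz": .., "rx": .., "ry": .., "rz": .., "claw": ..}, ...]. A call has 1 to 20 rows; each row shifts and turns the commanded pose from where the row before left it, along the tool's axes as they then stand; what a row does not reach is not made up. A row lasts 1/8 s, in which the tool goes at most 62.5 mm and 10.7 degrees, less where a joint would pass 70% of its speed; a pose out of reach is approached as far as the arm can. A call with a number of a shift or a turn outside -1 to 1 is refused whole. A call with a gripper value outside its range is refused whole. The fingers move at their own pace and stop on an object; "newtons" is the grip in N (left out, the last holds). Time passes only in rows, so rows that do not move let the fingers close. It gives the time, the measured TCP pose, the force, the opening and the grip force at its end, in the units of the state.
- state(): the state, without advancing time (a new reading comes with each control period).
- camera(name): name is "side" or "top" or "wrist"; returns (picture, depth): 400x640x3 uint8, red, green, blue; 400x640 float32, m along the optical axis (not along the pixel's ray), 0 where there is no reading.
- camera_info(name): a dict with "fx", "fy", "cx", "cy" (pixels), "R" (3x3) and "t" (3): a world point X has camera coordinates R X + t. Camera axes: x right, y down, z forward; pixel columns grow to the right and rows downward; lengths in m; the calibration is good to about 2 mm. The wrist camera is an equidistant fisheye: a pixel r from the principal point sees the ray r / f radians off the axis. A picture is of the moment at which its call begins: read the wrist's pose just before it. camera_info takes no time and is no camera call; for the wrist camera it gives the pose at the moment of the call.
- sign_off(): hands the job in; it is judged then, once.
Trained networks look in the newest picture that a camera, given by its name, has taken for a name from the list of things; names that differ only in an ending like _2 or _b are one class to them, and where a whole thing is asked for, a point or a joint stands for the part that bears it (a point fixed in the world has none). Each returns a list of dicts, best first, with "p" (0 to 1); they miss things now and then, are a little off and sometimes report something else, mostly with a low value. They report only what shows in the picture. A call takes as long as a camera call. They do not tell look-alikes from the thing itself.
- find_in(camera, target): "box" ([left, top, width, height] in pixels, round what is visible of it).
The state is a dict: "clock": time; "joint_pos": joint angles; "joint_velocities": joint speeds; "tau": joint torques, N m; "position": TCP position; "tcp_rot": TCP orientation; "contact_force": force on the tool from outside, world axes, zero at the start; "wrist_torque": the same for the moment, N m; "opening": finger opening in m; "grasp_force": force on a finger pad.
Only numpy, scipy, OpenCV 4.12 (cv2) and the standard library are available. Lean on these libraries where they do the work, as an engineer would, in place of code of your own. Each camera call takes 0.05 s, during which the arm holds its last target. There are 200 camera calls.

## Working session

There is one attempt and no reset: what is moved stays moved. The work goes in short steps, Python scripts to look and compute and a tool call to move; the robot and the scene stay as the last step left them, time stands still between calls to the robot, and variables do not carry over. Pictures are saved under pics/ and viewed, at most 14 in all, crops included, and the job is handed in when it is done.

Besides the shell and the picture viewer there is one more tool, called after "Emit:" by a JSON object that holds its "op" and its "data". apply_moves: Moves the arm, as the interface text tells. Scaled input: -1 to 1 covers 0.4 m each way for a shift and 90 degrees each way for a turn. Its arguments: {"type":"object","properties":{"series":{"type":"array"},"newtons":{"type":"number"}},"required":["series"]}

```bash
mkdir -p pics; ls; python3 - <<'E'
from bench import *
import cv2,numpy as np
s=state();print(s)
for n in ["top","side"]:
    p,d=camera(n);cv2.imwrite(f"pics/{n}0.png",p[:,:,::-1]);np.save(f"{n}0.npy",d)
    i=camera_info(n);print(n,i)
    for t in ["chest","lid_edge","mat","blade","blade_tip","caddy1","caddy2","caddy3","caddy4","bowl","hammer","jar"]:
        print(t,[( [round(x) for x in r["box"]],round(r["p"],2)) for r in find_in(n,t)][:5])
E
```

```text
pics
{'clock': 0.0, 'joint_pos': array([-1.34659494e+00,  1.24503441e-01,  1.65165780e+00, -3.53536750e-05,
        1.36748308e+00, -8.25952181e-02]), 'joint_velocities': array([ 4.71927447e-04, -7.32666845e-05, -9.41347175e-04, -5.38994615e-04,
        4.29622838e-04,  5.75866866e-04]), 'tau': array([-1.78410774e-04, -4.17606103e+01, -3.59935892e+01,  7.75134098e-02,
        4.91748098e-02, -1.49992411e-04]), 'position': array([ 0.19611861, -0.61900015,  0.19369774]), 'tcp_rot': array([ 9.88256465e-01,  1.52800872e-01, -8.98372740e-05, -1.02203958e-03]), 'contact_force': array([-1.11712859, -0.73259758,  0.04967789]), 'wrist_torque': array([0.04858813, 0.00972186, 0.06299457]), 'grasp_force': 0.0, 'opening': 0.09505672494538411}
top {'fx': 364.3331846822789, 'fy': 364.3331846822789, 'cx': 321.8126523941675, 'cy': 199.53995888141597, 'R': array([[ 0.01393265, -0.99975557, -0.0171663 ],
       [-0.99463276, -0.01209684, -0.10275863],
       [ 0.10252585,  0.01850586, -0.99455818]]), 't': array([-0.03887554,  0.5541256 ,  0.93314421])}
chest [([189, 155, 84, 106], 0.62)]
lid_edge [([18
[... 1333 characters left out ...]
68)]
caddy1 [([358, 178, 27, 31], 0.97), ([358, 156, 24, 27], 0.93), ([397, 167, 24, 32], 0.89), ([400, 148, 24, 30], 0.68), ([325, 150, 22, 34], 0.59)]
caddy2 [([358, 178, 27, 31], 0.97), ([358, 156, 24, 27], 0.93), ([397, 167, 24, 32], 0.89), ([400, 148, 24, 30], 0.68), ([325, 150, 22, 34], 0.59)]
caddy3 [([358, 178, 27, 31], 0.97), ([358, 156, 24, 27], 0.93), ([397, 167, 24, 32], 0.89), ([400, 148, 24, 30], 0.68), ([325, 150, 22, 34], 0.59)]
caddy4 [([358, 178, 27, 31], 0.97), ([358, 156, 24, 27], 0.93), ([397, 167, 24, 32], 0.89), ([400, 148, 24, 30], 0.68), ([325, 150, 22, 34], 0.59)]
bowl [([223, 173, 45, 26], 0.63), ([291, 217, 56, 6], 0.17)]
hammer [([264, 142, 39, 44], 0.83)]
jar []
```

```bash
python3 - <<'E'
import cv2
p=cv2.imread("pics/top0.png");cv2.imwrite("pics/top0c.png",cv2.resize(p[80:320,180:500],None,fx=2.5,fy=2.5,interpolation=cv2.INTER_CUBIC))
p=cv2.imread("pics/side0.png");cv2.imwrite("pics/side0c.png",cv2.resize(p[130:340,190:450],None,fx=2.8,fy=2.8,interpolation=cv2.INTER_CUBIC))
E
```

```text
(no output)
```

View pics/top0c.png

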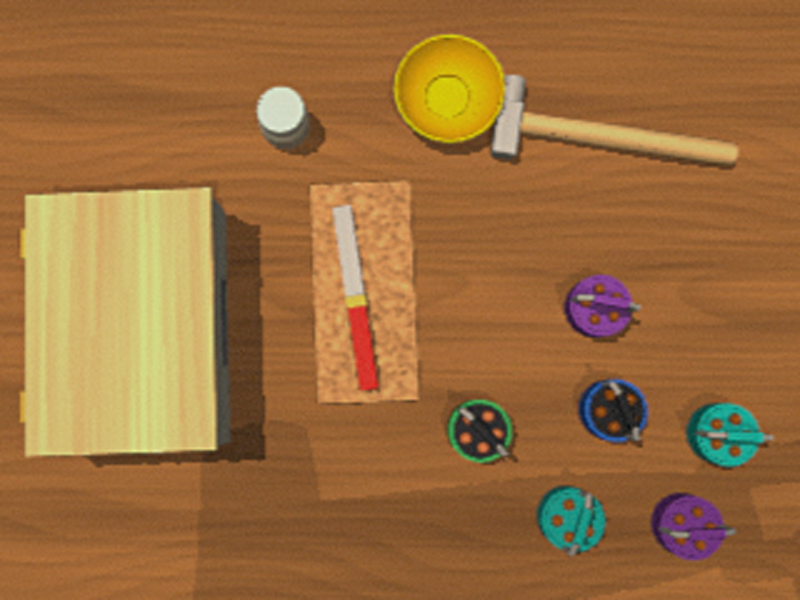

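View pics/side0c.png

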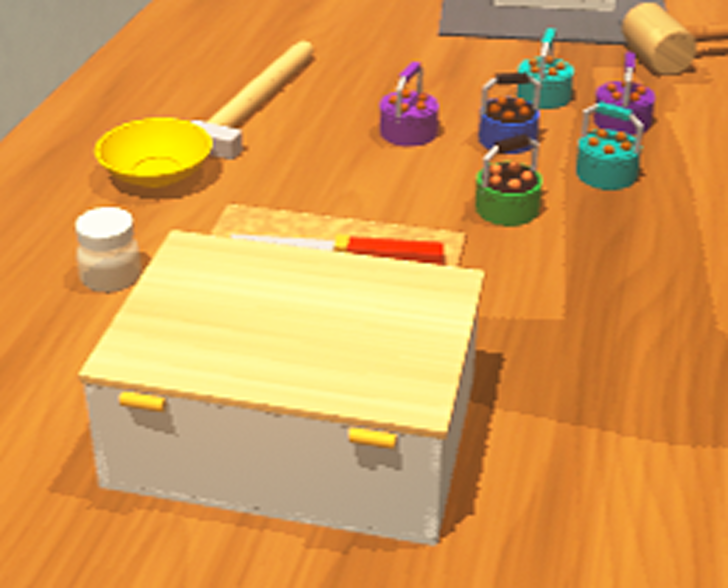

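The top crop shows the chest at left with its gap facing right, towards the mat; the blade at crop (355,300), red handle at (363,350). Caddy-shaped things: green (482,430), blue (615,410), purple (600,307) and (690,527), turquoise (725,435) and (573,520). Only green (caddy3) and blue (caddy1), the ones with black bars, fit the description. The side view confirms both: green (508,180), blue (510,115).

```bash
cat > h.py <<'E'
import numpy as np,cv2
from bench import *
from scipy.spatial.transform import Rotation as Ro
def cloud(info,d):
    v,u=np.indices(d.shape)
    P=np.stack([(u-info["cx"])/info["fx"]*d,(v-info["cy"])/info["fy"]*d,d],-1)
    return (P-info["t"])@info["R"]
def rect(P):
    c,s,a=cv2.minAreaRect((P[:,:2]*1000).astype(np.float32));return np.round(c,1),np.round(s,1),round(a,1),np.round(np.median(P[:,2])*1000,1),len(P)
E
python3 - <<'E'
from h import *
for n in ["top","side"]:
    i=camera_info(n);d=np.load(n+"0.npy");p=cv2.imread(f"pics/{n}0.png");W=cloud(i,d);hs=cv2.cvtColor(p,cv2.COLOR_BGR2HSV).astype(int);H,S,V=hs[...,0],hs[...,1],hs[...,2]
    def comp(m,minn=15):
        k,l,st,c=cv2.connectedComponentsWithStats(m.astype(np.uint8))
        return [(l==j) for j in range(1,k) if st[j,4]>=minn]
    ok=d>0; z=W[...,2]
    print(n,"reach",W[ok].min(0),W[ok].max(0))
    print("table z",np.median(z[ok]))
    for nm,m in dict(lid=(z>.095)&(z<.118)&(W[...,1]>-0.2),red=((H<5)|(H>175))&(S>180)&(V>100)&(abs(z)<.05),green=(H>50)&(H<75)&(S>100),blue=(H>100)&(H<122)&(S>120),orange_yel_high=(z>.02)&(z<.09)&(H>8)&(H<35)&(S>150)).items():
        for c in comp(m&ok): 
            ys,xs=np.nonzero(c);print(nm,(int(xs.mean()),int(ys.mean())),rect(W[c]))
    for c in comp(ok&(z>.062)&(z<.095)&(W[...,0]<.9),4):
        ys,xs=np.nonzero(c);print("bar?",(int(xs.mean()),int(ys.mean())),rect(W[c]),p[c].mean(0).round())
    if n=="top":
      for t in ["caddy1"]: print(find_in(n,t)[5:])
      for nm,pts in dict(tip=(317,166),handle=(325,219),bladebase=(321.5,198),mat1=(305,154),mat2=(344,153),mat3=(307,240.5),mat4=(347,240)).items():
        u,v=pts;r=i["R"].T@np.array([(u-i["cx"])/i["fx"],(v-i["cy"])/i["fy"],1]);o=-i["R"].T@i["t"]
        zz=.014 if nm in("tip","bladebase") else .022 if nm=="handle" else .006
        print(nm,(o+r*(zz-o[2])/r[2]).round(4),W[int(v),int(u)].round(4))
E
```

```text
top reach [ 0.026035   -1.28066825 -0.4350372 ] [1.21091104 1.31826031 0.38732963]
table z 9.796473456075567e-05
lid (227, 208) (array([523.9, 199.9]), array([256.3, 191.5]), 2.9, np.float64(107.6), 7965)
lid (14, 376) (array([119.5, 688.7]), array([104. ,  81.3]), 0.1, np.float64(99.3), 1246)
lid (51, 384) (array([104.6, 599.7]), array([69.9, 81.2]), 2.0, np.float64(99.5), 808)
red (324, 219) (array([503.9, -40.6]), array([86. , 18.7]), 9.0, np.float64(21.7), 227)
green (376, 245) (array([ 433.7, -176.7]), array([66.8, 28.4]), 49.0, np.float64(35.5), 61)
green (365, 256) (array([ 407.3, -151.3]), array([68.8, 28.8]), 43.6, np.float64(36.1), 74)
blue (416, 244) (array([ 436.5, -284. ]), array([61.4, 29.6]), 23.1, np.float64(34.7), 101)
blue (434, 239) (array([ 453.2, -320.8]), array([51.3, 16.5]), 25.2, np.float64(36.5), 41)
blue (2, 338) (array([194., 753.]), array([ 6.8, 18.2]), 74.4, np.float64(66.8), 31)
blue (40, 377) (array([131. , 595.9]), array([17.9,  4.8]), 6.6, np.float64(135.4), 61)
orange_yel_high (91, 107) (array([798.6, 599. ]), array([80.2, 80.4]), 10.3, np.float64(39
[... 5768 characters left out ...]
9, 52.9]), 5.7, np.float64(77.7), 32) [155. 115. 178.]
bar? (335, 156) (array([ 549.9, -280.7]), array([61.9,  9.1]), 78.3, np.float64(76.6), 48) [143. 106. 176.]
bar? (372, 158) (array([ 440. , -298.2]), array([62.5, 12.3]), 20.8, np.float64(74.8), 71) [ 75.  90. 106.]
bar? (409, 169) (array([ 330.1, -251. ]), array([13.7, 62.4]), 76.2, np.float64(75.5), 76) [140. 157.  96.]
bar? (372, 181) (array([ 417.5, -158.8]), array([63.5, 13.8]), 45.3, np.float64(76.1), 80) [ 69.  83. 107.]
bar? (550, 253) (array([-6.9, 32.5]), array([ 78.2, 147.7]), 85.3, np.float64(79.0), 913) [34. 46. 60.]
bar? (287, 284) (array([479.6, 257.7]), array([305.1, 145.3]), 37.5, np.float64(77.1), 1573) [128. 157. 181.]
```

```bash
cat >> h.py <<'E'
def go(x,y,z,psi=None):
    "totals in move units: first turn about tool z to heading psi (deg of tool x), then shift"
    s=state();R=Ro.from_quat(s["tcp_rot"]).as_matrix()
    tgt=R
    if psi is not None:
        c,t=np.cos(np.radians(psi)),np.sin(np.radians(psi));tgt=np.array([[c,t,0],[t,-c,0],[0,0,-1.]])
    rv=Ro.from_matrix(R.T@tgt).as_rotvec()/(np.pi/2)
    d=tgt.T@(np.array([x,y,z])-s["position"])/.4
    print("turn",rv.round(4),"rows>=%.1f"%(np.linalg.norm(rv)*90/10),"| shift",d.round(4),"rows>=%.1f"%(np.linalg.norm(d)*.4/.06),"| pos",s["position"].round(4),"psi %.1f"%np.degrees(np.arctan2(R[1,0],R[0,0])))
E
python3 -c "
from h import *
go(.539,-.035,.20,9.2)"
```

```text
turn [ 0.     -0.      0.0931] rows>=0.8 | shift [ 1.0795 -1.3058 -0.0126] rows>=11.3 | pos [ 0.1963 -0.6196  0.195 ] psi 17.6
```

Emit:
{"op": "apply_moves", "data": {"series": [{"rz": 0.093,"claw": 0.6},{"dx": 0.09,"dy": -0.1088},{"dx": 0.09,"dy": -0.1088},{"dx": 0.09,"dy": -0.1088},{"dx": 0.09,"dy": -0.1088},{"dx": 0.09,"dy": -0.1088},{"dx": 0.09,"dy": -0.1088},{"dx": 0.09,"dy": -0.1088},{"dx": 0.09,"dy": -0.1088},{"dx": 0.09,"dy": -0.1088},{"dx": 0.09,"dy": -0.1088},{"dx": 0.09,"dy": -0.1088},{"dx": 0.09,"dy": -0.1088},{},{},{}], "newtons": 60}}

```text
invalid input
```

```bash
python3 - <<'E'
from h import *
go(.539,-.035,.0215,9.2)
p,d=camera("wrist");i=camera_info("wrist");print(i)
for t in ["blade","blade_tip","mat"]: print(find_in("wrist",t)[:2])
cv2.imwrite("pics/w1.png",p[:,:,::-1]);np.save("w1.npy",d)
print(state()["contact_force"],state()["opening"])
E
```

```text
turn [ 0.     -0.      0.0931] rows>=0.8 | shift [ 1.0795 -1.3058  0.4337] rows>=11.7 | pos [ 0.1963 -0.6196  0.195 ] psi 17.6
{'fx': 309.70691628693146, 'fy': 309.70691628693146, 'cx': 322.07812439981006, 'cy': 201.05027493854908, 'R': array([[ 3.01091650e-01, -9.53595183e-01,  2.14161926e-04],
       [-9.17328569e-01, -2.89579334e-01,  2.73225376e-01],
       [-2.60484386e-01, -8.24623363e-02, -9.61950024e-01]]), 't': array([-0.64906742, -0.0296994 ,  0.3909707 ])}
[]
[]
[]
[ 0.67090294  0.3724072  -0.16915385] 0.09527464337446391
```

View pics/w1.png

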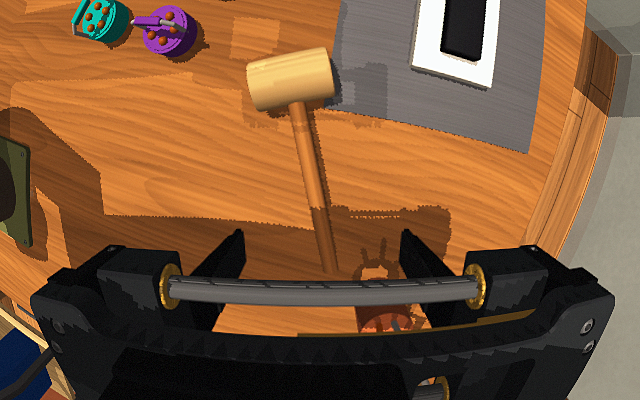

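The wrist picture shows a mallet (300,130), look-alikes at the top left, and under the gripper at (385,315) an orange-brown pot with a handle shadow at (375,272). That may be the orange caddy, hidden from the top camera by the arm. I'll check once the arm has moved away.

Emit:
{"op": "apply_moves", "data": {"series": [{"dx": 0,"dy": 0,"dz": 0,"rx": 0,"ry": 0,"rz": 0.093,"claw": 0.6},{"dx": 0.09,"dy": -0.1088,"dz": 0,"rx": 0,"ry": 0,"rz": 0,"claw": 0.6},{"dx": 0.09,"dy": -0.1088,"dz": 0,"rx": 0,"ry": 0,"rz": 0,"claw": 0.6},{"dx": 0.09,"dy": -0.1088,"dz": 0,"rx": 0,"ry": 0,"rz": 0,"claw": 0.6},{"dx": 0.09,"dy": -0.1088,"dz": 0,"rx": 0,"ry": 0,"rz": 0,"claw": 0.6},{"dx": 0.09,"dy": -0.1088,"dz": 0,"rx": 0,"ry": 0,"rz": 0,"claw": 0.6},{"dx": 0.09,"dy": -0.1088,"dz": 0,"rx": 0,"ry": 0,"rz": 0,"claw": 0.6},{"dx": 0.09,"dy": -0.1088,"dz": 0,"rx": 0,"ry": 0,"rz": 0,"claw": 0.6},{"dx": 0.09,"dy": -0.1088,"dz": 0,"rx": 0,"ry": 0,"rz": 0,"claw": 0.6},{"dx": 0.09,"dy": -0.1088,"dz": 0,"rx": 0,"ry": 0,"rz": 0,"claw": 0.6},{"dx": 0.09,"dy": -0.1088,"dz": 0,"rx": 0,"ry": 0,"rz": 0,"claw": 0.6},{"dx": 0.09,"dy": -0.1088,"dz": 0,"rx": 0,"ry": 0,"rz": 0,"claw": 0.6},{"dx": 0.09,"dy": -0.1088,"dz": 0,"rx": 0,"ry": 0,"rz": 0,"claw": 0.6},{"dx": 0,"dy": 0,"dz": 0,"rx": 0,"ry": 0,"rz": 0,"claw": 0.6},{"dx": 0,"dy": 0,"dz": 0,"rx": 0,"ry": 0,"rz": 0,"claw": 0.6}], "newtons": 60}}

```text
clock: 3.42
position: [0.5389, -0.0351, 0.1949]
tcp_rot: [0.997, 0.081, -0.0, 0.0]
contact_force: [-1.0, -0.5, 0.1]
opening: 0.0569
grasp_force: 0.0
```

```bash
python3 - <<'E'
from h import *
go(.539,-.035,.0215,9.2)
p,d=camera("wrist")
for t in ["blade","blade_tip"]: print(find_in("wrist",t)[:2])
q,e=camera("top");W=cloud(camera_info("top"),e)
cv2.imwrite("pics/t1.png",q[:,:,::-1]);np.save("t1.npy",e)
for r in find_in("top","caddy2"):print(np.round(r["box"]),round(r["p"],2))
v=np.vstack([p[:,:,::-1],q[:,:,::-1]]);cv2.imwrite("pics/w2.png",cv2.resize(v,None,fx=.75,fy=.75,interpolation=cv2.INTER_AREA))
E
```

```text
turn [0.0002 0.0003 0.0005] rows>=0.0 | shift [ 2.000e-04 -2.000e-04  4.334e-01] rows>=2.9 | pos [ 0.5389 -0.0351  0.1949] psi 9.2
[{'box': [399.0, 251.9, 13.9, 21.0], 'p': 0.69}, {'box': [312.5, 77.0, 17.5, 164.9], 'p': 0.64}]
[{'box': [309.7, 73.2, 26.4, 169.4], 'p': 0.68}]
[357. 241.  25.  22.] 0.97
[408. 231.  31.  25.] 0.9
[440. 278.  32.  26.] 0.83
[403. 192.  30.  23.] 0.69
[394. 272.  28.  32.] 0.65
[458. 241.  30.  24.] 0.62
[334.  96.  48.  39.] 0.31
```

View pics/w2.png

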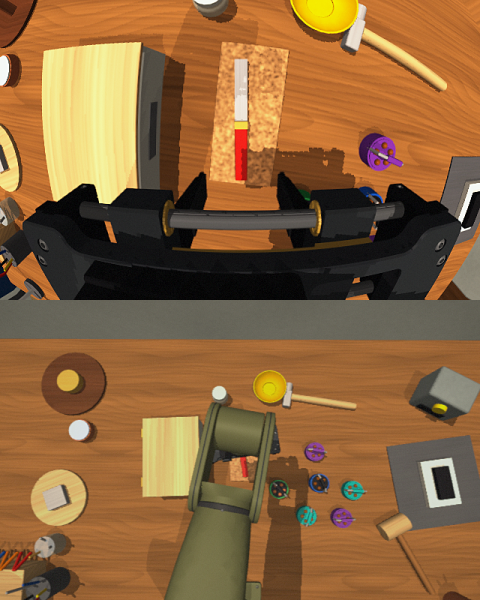

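The new views show the blade lined up between the fingers (wrist, red handle at about (240,150) of the half-size view). The top view shows only six pots, green and blue among them. I'll check the odd patch from the first wrist view and the blade's height.

```bash
cat >> h.py <<'E'
def fcloud(i,d):
    v,u=np.indices(d.shape);a=(u-i["cx"])/i["fx"];b=(v-i["cy"])/i["fy"];r=np.hypot(a,b)+1e-9
    k=np.tan(np.minimum(r,1.5))/r
    return (np.stack([a*k*d,b*k*d,d],-1)-i["t"])@i["R"]
E
python3 - <<'E'
from h import *
d=np.load("w1.npy")
i={'fx':309.707,'fy':309.707,'cx':322.078,'cy':201.05,'R':np.array([[3.01091650e-01,-9.53595183e-01,2.14e-04],[-9.17328569e-01,-2.89579334e-01,2.73225376e-01],[-2.60484386e-01,-8.24623363e-02,-9.61950024e-01]]),'t':np.array([-.64906742,-.0296994,.3909707])}
W=fcloud(i,d)
for u,v in [(385,318),(375,272),(250,315),(310,240)]:print((u,v),W[v,u].round(3))
p,d=camera("wrist");i=camera_info("wrist");W=fcloud(i,d);h=cv2.cvtColor(p,cv2.COLOR_RGB2HSV).astype(int)
red=((h[...,0]<5)|(h[...,0]>175))&(h[...,1]>180)&(h[...,2]>80)&(abs(W[...,2])<.06)
k,l,st,c=cv2.connectedComponentsWithStats(red.astype(np.uint8));j=1+st[1:,4].argmax();print(st[j],rect(W[l==j]))
E
```

```text
(385, 318) [ 0.075 -0.735  0.091]
(375, 272) [ 0.087 -0.733 -0.003]
(250, 315) [-0.044 -0.577 -0.001]
(310, 240) [ 0.11  -0.629  0.001]
[ 312  173   17   67 1056] (array([505.2, -37.8]), array([85.7, 19.7]), 9.4, np.float64(21.5), 1056)
```

```bash
python3 - <<'E'
from h import *
a=cv2.imread("pics/w1.png")[230:350,310:470];b=cv2.imread("pics/t1.png")[280:400,480:640]
s=cv2.imread("pics/side0.png")[100:220,400:560]
cv2.imwrite("pics/c1.png",cv2.resize(np.hstack([a,b,s]),None,fx=1.6,fy=1.6,interpolation=cv2.INTER_CUBIC))
for n in ["top","side"]:
    i=camera_info(n);c=i["R"]@np.array([.075,-.735,.05])+i["t"];print(n,c[:2]/c[2]*i["fx"]+[i["cx"],i["cy"]])
i=camera_info("wrist")
E
```

```text
top [610.84131017 400.19484357]
side [491.14247986 124.57457145]
```

View pics/c1.png

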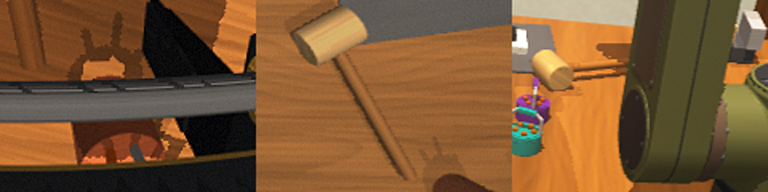

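It is a brown pen pot (decor), so only blue and green count. Blade measured at (0.505,-0.038), top at 21.5 mm from both views. Descending to grasp it.

Emit:
{"op": "apply_moves", "data": {"series": [{"dx": 0,"dy": 0,"dz": 0.12,"rx": 0,"ry": 0,"rz": 0,"claw": 0.6},{"dx": 0,"dy": -0.003,"dz": 0.12,"rx": 0,"ry": 0,"rz": 0,"claw": 0.6},{"dx": 0,"dy": 0,"dz": 0.1,"rx": 0,"ry": 0,"rz": 0,"claw": 0.6},{"dx": 0,"dy": 0,"dz": 0.06,"rx": 0,"ry": 0,"rz": 0,"claw": 0.6},{"dx": 0,"dy": 0,"dz": 0.033,"rx": 0,"ry": 0,"rz": 0,"claw": 0.6},{"dx": 0,"dy": 0,"dz": 0,"rx": 0,"ry": 0,"rz": 0,"claw": 0},{"dx": 0,"dy": 0,"dz": 0,"rx": 0,"ry": 0,"rz": 0,"claw": 0},{"dx": 0,"dy": 0,"dz": 0,"rx": 0,"ry": 0,"rz": 0,"claw": 0},{"dx": 0,"dy": 0,"dz": 0,"rx": 0,"ry": 0,"rz": 0,"claw": 0},{"dx": 0,"dy": 0,"dz": 0,"rx": 0,"ry": 0,"rz": 0,"claw": 0},{"dx": 0,"dy": 0,"dz": 0,"rx": 0,"ry": 0,"rz": 0,"claw": 0}], "newtons": 60}}

```text
clock: 5.1
position: [0.539, -0.0338, 0.0219]
tcp_rot: [0.997, 0.08, 0.0, 0.0]
contact_force: [-0.3, 0.2, -0.3]
opening: 0.0029
grasp_force: 0.0
```

```bash
python3 - <<'E'
from h import *
s=state();print(s["opening"],s["grasp_force"])
p,d=camera("wrist")
print(find_in("wrist","blade")[:3])
cv2.imwrite("pics/w3.png",p[:,:,::-1])
E
```

```text
0.002941405125579388 0.0
[{'box': [305.7, 45.8, 32.7, 284.9], 'p': 0.63}]
```

View pics/w3.png

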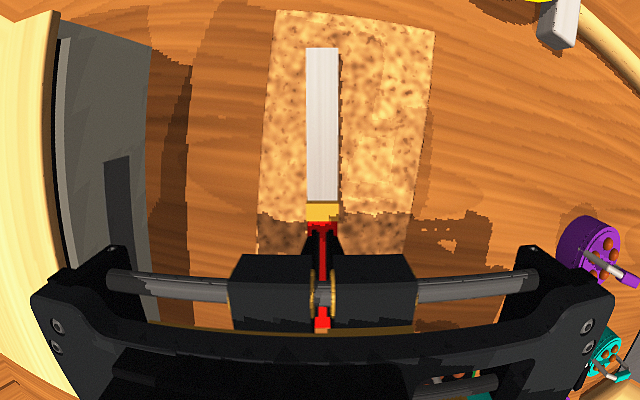

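The picture shows the fingers on the red handle at (322,245), but the gauge reads 3 mm with no force, so they may have closed above it. I'll wait a little and then lift to test.

Emit:
{"op": "apply_moves", "data": {"series": [{"dx": 0,"dy": 0,"dz": 0,"rx": 0,"ry": 0,"rz": 0,"claw": 0},{"dx": 0,"dy": 0,"dz": 0,"rx": 0,"ry": 0,"rz": 0,"claw": 0},{"dx": 0,"dy": 0,"dz": -0.05,"rx": 0,"ry": 0,"rz": 0,"claw": 0},{"dx": 0,"dy": 0,"dz": -0.05,"rx": 0,"ry": 0,"rz": 0,"claw": 0},{"dx": 0,"dy": 0,"dz": -0.1,"rx": 0,"ry": 0,"rz": 0,"claw": 0},{"dx": 0,"dy": 0,"dz": 0,"rx": 0,"ry": 0,"rz": 0,"claw": 0}]}}

```text
clock: 5.95
position: [0.5422, -0.0343, 0.1067]
tcp_rot: [0.997, 0.08, 0.004, 0.001]
contact_force: [0.7, 0.6, 0.7]
opening: 0.0006
grasp_force: 0.0
```

```bash
python3 - <<'E'
from h import *
s=state();print(s["opening"],s["grasp_force"],s["position"])
p,d=camera("wrist")
print(find_in("wrist","blade")[:3])
i=camera_info("wrist");W=fcloud(i,d)
for u,v in [(322,60),(322,100),(322,150),(322,190),(322,212),(322,228)]:print((u,v),p[v,u],W[v,u].round(4))
E
```

```text
0.000633534583411312 0.0 [ 0.54217261 -0.03431973  0.10670644]
[{'box': [310.1, 72.7, 24.3, 164.5], 'p': 0.94}]
(322, 60) [238 165  88] [ 0.6681 -0.0121 -0.0009]
(322, 100) [233 224 211] [ 0.6296 -0.0183  0.0111]
(322, 150) [227 212 199] [ 0.5846 -0.0255  0.0107]
(322, 190) [250 228  81] [ 0.5492 -0.0312  0.0177]
(322, 212) [245  32  24] [ 0.5286 -0.0346  0.018 ]
(322, 228) [174  17  14] [ 0.513  -0.0371  0.0184]
```

```bash
python3 - <<'E'
from h import *
s=state();p,d=camera("wrist");i=camera_info("wrist");W=fcloud(i,d);R=Ro.from_quat(s["tcp_rot"]).as_matrix()
T=(W-s["position"])@R
print(s["position"],s["opening"])
for v in range(222,262,3):print(v,[(tuple((T[v,u]*1000).round().astype(int).tolist())) for u in (306,314,322,330,338)])
cv2.imwrite("pics/w4.png",cv2.resize(p[180:290,240:400,::-1],None,fx=4,fy=4,interpolation=cv2.INTER_NEAREST))
E
```

```text
[ 0.53933845 -0.03386504  0.10260276] 0.000390639342063032
222 [(-26, -17, 98), (-20, -9, 82), (-20, -1, 82), (-20, 6, 81), (-26, 14, 98)]
225 [(-29, -17, 98), (-24, -9, 84), (-24, -1, 83), (-23, 6, 82), (-29, 14, 98)]
228 [(-33, -17, 99), (-26, -9, 82), (-26, -1, 82), (-27, 6, 83), (-33, 14, 99)]
231 [(-36, -17, 98), (11, -6, -21), (-29, -1, 81), (11, 3, -21), (-36, 14, 98)]
234 [(-39, -17, 98), (11, -6, -25), (10, -1, -22), (11, 3, -25), (-39, 15, 99)]
237 [(-42, -17, 98), (11, -6, -30), (10, -1, -27), (11, 3, -30), (-42, 15, 97)]
240 [(-45, -17, 98), (11, -6, -33), (10, -1, -31), (11, 3, -34), (-46, 15, 99)]
243 [(-49, -18, 98), (11, -5, -38), (10, -1, -36), (11, 3, -37), (-49, 15, 98)]
246 [(-52, -18, 97), (11, -5, -42), (10, -1, -39), (11, 3, -41), (-52, 15, 98)]
249 [(11, -9, -46), (12, -5, -46), (10, -1, -43), (11, 3, -46), (11, 7, -46)]
252 [(11, -9, -48), (11, -5, -49), (10, -1, -46), (11, 3, -48), (11, 7, -49)]
255 [(35, -6, -101), (35, -4, -101), (10, -1, -50), (35, 1, -102), (35, 4, -101)]
258 [(35, -6, -103), (35, -4, -104), (10, -1, -54), (35, 1, -103), (35, 4, -104)]
261 [(35, -6, -106), (35, -4, -106), (10, -1, -56), (35, 1, -105), (35, 4, -105)]
```

View pics/w4.png

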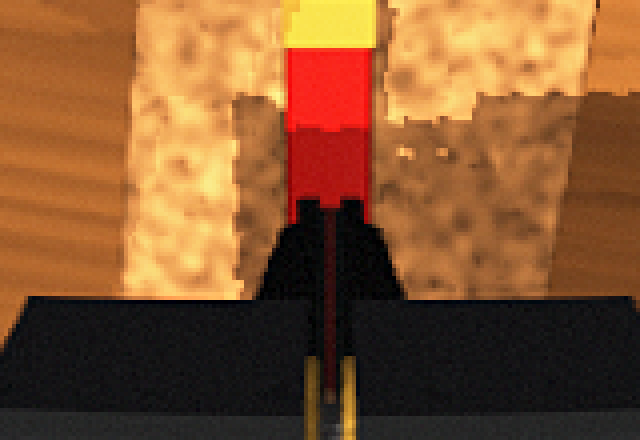

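The crop shows the closed fingertips at crop (330,205). In tool coordinates their front ends at z of about -20 mm, not +14 mm, so the real fingers sit about 34 mm further back than stated. That explains closing above the handle. The body edge, at z of about -101 mm, shifts by the same amount. I'll use the measured offset and go down carefully, watching the force.

Emit:
{"op": "apply_moves", "data": {"series": [{"dx": 0,"dy": 0,"dz": 0,"rx": 0,"ry": 0,"rz": 0,"claw": 0.6},{"dx": 0,"dy": 0,"dz": 0,"rx": 0,"ry": 0,"rz": 0,"claw": 0.6},{"dx": 0,"dy": 0,"dz": 0,"rx": 0,"ry": 0,"rz": 0,"claw": 0.6},{"dx": 0,"dy": 0,"dz": 0.1,"rx": 0,"ry": 0,"rz": 0,"claw": 0.6},{"dx": 0,"dy": 0,"dz": 0.1,"rx": 0,"ry": 0,"rz": 0,"claw": 0.6},{"dx": 0,"dy": 0,"dz": 0.02,"rx": 0,"ry": 0,"rz": 0,"claw": 0.6},{"dx": 0,"dy": 0,"dz": 0.02,"rx": 0,"ry": 0,"rz": 0,"claw": 0.6},{"dx": 0,"dy": 0,"dz": 0.015,"rx": 0,"ry": 0,"rz": 0,"claw": 0.6},{"dx": 0,"dy": 0,"dz": 0,"rx": 0,"ry": 0,"rz": 0,"claw": 0.6},{"dx": 0,"dy": 0,"dz": 0,"rx": 0,"ry": 0,"rz": 0,"claw": 0.6}]}}

```text
clock: 7.35
position: [0.5397, -0.0339, 0.0007]
tcp_rot: [0.997, 0.08, 0.001, 0.0]
contact_force: [-0.1, 0.2, -0.7]
opening: 0.057
grasp_force: 0.0
```

```bash
python3 - <<'E'
from h import *
s=state();p,d=camera("wrist");i=camera_info("wrist");W=fcloud(i,d)
print(s["position"],s["opening"],s["contact_force"])
# finger front-face lowest points vs TCP
T=(W-s["position"])@Ro.from_quat(s["tcp_rot"]).as_matrix()
m=(abs(T[...,0]-11)<4)&(abs(T[...,1])<60)&(T[...,2]<40)&(T[...,2]>-60)&(p.max(-1)<60)&(W[...,2]>-.01)
for sg in(-1,1):
    k=m&(T[...,1]*sg>0);print(k.sum(),"tip tool z",np.percentile(T[k][:,2],[90,97,99,100])*1000,"y",T[k][:,1].min(),T[k][:,1].max(),"world z",W[k][:,2].min())
E
```

```text
[ 0.53967011 -0.03393682  0.00065653] 0.0569808709089541 [-0.07268697  0.19177027 -0.74036212]Traceback (most recent call last):
  File "<stdin>", line 8, in <module>
    return _quantile_unchecked(
        a, q, axis, out, overwrite_input, method, keepdims, weights)
    return _ureduce(a,
                    func=_quantile_ureduce_func,
    ...<5 lines>...
                    overwrite_input=overwrite_input,
                    method=method)
    r = func(a, **kwargs)
    result = _quantile(arr,
                       quantiles=q,
    ...<2 lines>...
                       out=out,
                       weights=wgt)
    slices_having_nans = np.isnan(arr[-1, ...])
                                  ~~~^^^^^^^^^
IndexError: index -1 is out of bounds for axis 0 with size 0
```

No contact at TCP z = 0.7 mm, so the offset is confirmed. Going down the last 11 mm and closing.

Emit:
{"op": "apply_moves", "data": {"series": [{"dx": 0,"dy": 0,"dz": 0.01,"rx": 0,"ry": 0,"rz": 0,"claw": 0.6},{"dx": 0,"dy": 0,"dz": 0.01,"rx": 0,"ry": 0,"rz": 0,"claw": 0.6},{"dx": 0,"dy": 0,"dz": 0.007,"rx": 0,"ry": 0,"rz": 0,"claw": 0.6},{"dx": 0,"dy": 0,"dz": 0,"rx": 0,"ry": 0,"rz": 0,"claw": 0.6},{"dx": 0,"dy": 0,"dz": 0,"rx": 0,"ry": 0,"rz": 0,"claw": 0},{"dx": 0,"dy": 0,"dz": 0,"rx": 0,"ry": 0,"rz": 0,"claw": 0},{"dx": 0,"dy": 0,"dz": 0,"rx": 0,"ry": 0,"rz": 0,"claw": 0},{"dx": 0,"dy": 0,"dz": 0,"rx": 0,"ry": 0,"rz": 0,"claw": 0},{"dx": 0,"dy": 0,"dz": 0,"rx": 0,"ry": 0,"rz": 0,"claw": 0},{"dx": 0,"dy": 0,"dz": 0,"rx": 0,"ry": 0,"rz": 0,"claw": 0}], "newtons": 60}}

```text
clock: 8.65
position: [0.539, -0.0338, -0.011]
tcp_rot: [0.997, 0.08, 0.0, 0.0]
contact_force: [-0.5, 0.6, -0.1]
opening: 0.0193
grasp_force: 60.0
```

Gripped: 19.3 mm at 60 N. Lift, turn the blade towards the chest.

Emit:
{"op": "apply_moves", "data": {"series": [{"dx": 0,"dy": 0,"dz": -0.05,"rx": 0,"ry": 0,"rz": 0,"claw": 0},{"dx": 0,"dy": 0,"dz": -0.1,"rx": 0,"ry": 0,"rz": 0,"claw": 0},{"dx": 0,"dy": 0,"dz": -0.15,"rx": 0,"ry": 0,"rz": 0,"claw": 0},{"dx": 0,"dy": 0,"dz": -0.15,"rx": 0,"ry": 0,"rz": 0,"claw": 0},{"dx": 0,"dy": 0,"dz": 0,"rx": 0,"ry": 0,"rz": -0.093,"claw": 0},{"dx": 0,"dy": 0,"dz": 0,"rx": 0,"ry": 0,"rz": -0.093,"claw": 0},{"dx": 0,"dy": 0,"dz": 0,"rx": 0,"ry": 0,"rz": -0.093,"claw": 0},{"dx": 0,"dy": 0,"dz": 0,"rx": 0,"ry": 0,"rz": -0.093,"claw": 0},{"dx": 0,"dy": 0,"dz": 0,"rx": 0,"ry": 0,"rz": -0.093,"claw": 0},{"dx": 0,"dy": 0,"dz": 0,"rx": 0,"ry": 0,"rz": -0.093,"claw": 0},{"dx": 0,"dy": 0,"dz": 0,"rx": 0,"ry": 0,"rz": -0.093,"claw": 0},{"dx": 0,"dy": 0,"dz": 0,"rx": 0,"ry": 0,"rz": -0.093,"claw": 0},{"dx": 0,"dy": 0,"dz": 0,"rx": 0,"ry": 0,"rz": -0.093,"claw": 0},{"dx": 0,"dy": 0,"dz": 0,"rx": 0,"ry": 0,"rz": -0.093,"claw": 0},{"dx": 0,"dy": 0,"dz": 0,"rx": 0,"ry": 0,"rz": 0,"claw": 0},{"dx": 0,"dy": 0,"dz": 0,"rx": 0,"ry": 0,"rz": 0,"claw": 0}]}}

```text
clock: 10.65
position: [0.5388, -0.0338, 0.1687]
tcp_rot: [0.69, 0.724, -0.0, -0.0]
contact_force: [-0.2, -0.3, -0.2]
opening: 0.0193
grasp_force: 60.0
```

```bash
cat >> h.py <<'E'
def blade_meas():
    "steel blade in tool coords (mm) from the wrist camera, plus its world ends"
    s=state();p,d=camera("wrist");i=camera_info("wrist");W=fcloud(i,d)
    T=(W-s["position"])@Ro.from_quat(s["tcp_rot"]).as_matrix()
    m=(abs(T[...,1])<.025)&(T[...,0]>.03)&(T[...,0]<.135)&(T[...,2]>-.06)&(T[...,2]<.02)&(d>0)
    Q=T[m]*1000;k=np.polyfit(Q[:,0],Q[:,2],1);ky=np.polyfit(Q[:,0],Q[:,1],1)
    print("blade n",m.sum(),"x",np.percentile(Q[:,0],[1,99]).round(1),"y",np.percentile(Q[:,1],[2,98]).round(1),"slope z/x",k[0].round(3),"z at tip",np.polyval(k,120).round(1),"at 60",np.polyval(k,60).round(1),"yaw",ky[0].round(3))
    tip=W[m][Q[:,0]>np.percentile(Q[:,0],97)];print("tip world",tip.mean(0).round(4),s["position"].round(4),s["contact_force"].round(1),s["opening"])
    return p,d,W,T
E
python3 - <<'E'
from h import *
p,d,W,T=blade_meas()
go(.530,-.05,.069,92.9)
# chest front as seen from wrist: lid front edge and front wall
m=(W[...,2]>.095)&(W[...,2]<.12)&(abs(W[...,0]-.524)<.1)&(W[...,1]>.08)&(W[...,1]<.2)
print("lid z",np.median(W[m][:,2]),"front y",np.percentile(W[m][:,1],1))
m=(W[...,2]>.02)&(W[...,2]<.085)&(abs(W[...,0]-.524)<.1)&(W[...,1]>.08)&(W[...,1]<.14)
print("wall top z",np.percentile(W[m][:,2],[98]),"y",np.median(W[m][:,1]),m.sum())
cv2.imwrite("pics/w5.png",p[:,:,::-1])
E
```

```text
blade n 6422 x [ 31.1 120.8] y [-9.4  9.8] slope z/x 0.0 z at tip -26.2 at 60 -26.2 yaw 0.001
tip world [0.533  0.0864 0.1948] [ 0.5388 -0.0338  0.1687] [-0.2 -0.3 -0.2] 0.019282683362163124
turn [-0.0002 -0.0001 -0.0009] rows>=0.0 | shift [-0.0394 -0.0241  0.2494] rows>=1.7 | pos [ 0.5388 -0.0338  0.1688] psi 92.8
lid z 0.1076368995612256 front y 0.10244032827221755
wall top z [0.08334993] y 0.10753840172027095 2225
```

View pics/w5.png

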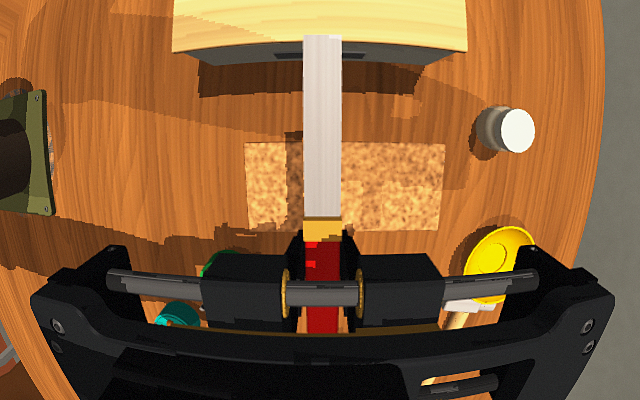

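The blade is straight in the grip, tip at (322,40), pointing at the gap under the lid. Measured: lid top 107.6 mm, wall top 83–88 mm. Back off, then go down to z = 94 mm.

Emit:
{"op": "apply_moves", "data": {"series": [{"dx": -0.06,"dy": -0.03,"dz": 0,"rx": 0,"ry": 0,"rz": 0,"claw": 0},{"dx": 0,"dy": 0,"dz": 0.1,"rx": 0,"ry": 0,"rz": 0,"claw": 0},{"dx": 0,"dy": 0,"dz": 0.1,"rx": 0,"ry": 0,"rz": 0,"claw": 0},{"dx": 0,"dy": 0,"dz": 0.0487,"rx": 0,"ry": 0,"rz": 0,"claw": 0},{"dx": 0,"dy": 0,"dz": 0,"rx": 0,"ry": 0,"rz": 0,"claw": 0},{"dx": 0,"dy": 0,"dz": 0,"rx": 0,"ry": 0,"rz": 0,"claw": 0}]}}

```text
clock: 11.45
position: [0.5296, -0.0586, 0.0712]
tcp_rot: [0.689, 0.725, 0.001, 0.001]
contact_force: [-0.6, 0.1, -0.3]
opening: 0.0195
grasp_force: 60.0
```

```bash
python3 - <<'E'
from h import *
p,d,W,T=blade_meas()
m=(W[...,2]>.1)&(W[...,2]<.12)&(abs(W[...,0]-.524)<.1)&(W[...,1]>.08)&(W[...,1]<.2)
print("lid z",np.median(W[m][:,2]),"front y",np.percentile(W[m][:,1],1))
m=(W[...,2]>.02)&(W[...,2]<.095)&(abs(W[...,0]-.524)<.1)&(W[...,1]>.08)&(W[...,1]<.14)&(abs(T[...,1])>.02)
print("wall top z",np.percentile(W[m][:,2],[90,98,100]),m.sum())
E
```

```text
blade n 6437 x [ 31.1 120.7] y [-9.3 10. ] slope z/x 0.001 z at tip -26.4 at 60 -26.4 yaw 0.001
tip world [0.5237 0.0615 0.0975] [ 0.5296 -0.0586  0.0712] [-0.6  0.1 -0.3] 0.019496628844408427
  return _methods._mean(a, axis=axis, dtype=dtype,
  ret = ret.dtype.type(ret / rcount)
Traceback (most recent call last):
IndexError: index -1 is out of bounds for axis 0 with size 0
```

Emit:
{"op": "apply_moves", "data": {"series": [{"dx": 0,"dy": 0,"dz": 0,"rx": 0,"ry": 0,"rz": 0,"claw": 0},{"dx": 0.05,"dy": 0,"dz": 0,"rx": 0,"ry": 0,"rz": 0,"claw": 0},{"dx": 0.025,"dy": 0,"dz": 0,"rx": 0,"ry": 0,"rz": 0,"claw": 0},{"dx": 0.025,"dy": 0,"dz": 0,"rx": 0,"ry": 0,"rz": 0,"claw": 0},{"dx": 0.025,"dy": 0,"dz": 0,"rx": 0,"ry": 0,"rz": 0,"claw": 0},{"dx": 0.025,"dy": 0,"dz": 0,"rx": 0,"ry": 0,"rz": 0,"claw": 0},{"dx": 0.025,"dy": 0,"dz": 0,"rx": 0,"ry": 0,"rz": 0,"claw": 0},{"dx": 0.025,"dy": 0,"dz": 0,"rx": 0,"ry": 0,"rz": 0,"claw": 0},{"dx": 0,"dy": 0,"dz": 0,"rx": 0,"ry": 0,"rz": 0,"claw": 0},{"dx": 0,"dy": 0,"dz": 0,"rx": 0,"ry": 0,"rz": 0,"claw": 0}]}}

```text
clock: 12.75
position: [0.5241, 0.0215, 0.0695]
tcp_rot: [0.689, 0.725, -0.0, 0.0]
contact_force: [0.4, 0.1, -1.1]
opening: 0.0195
grasp_force: 60.0
```

Emit:
{"op": "apply_moves", "data": {"series": [{"dx": 0,"dy": 0,"dz": -0.025,"rx": 0,"ry": 0,"rz": 0,"claw": 0},{"dx": 0,"dy": 0,"dz": -0.025,"rx": 0,"ry": 0,"rz": 0,"claw": 0},{"dx": 0,"dy": 0,"dz": -0.025,"rx": 0,"ry": 0,"rz": 0,"claw": 0},{"dx": 0,"dy": 0,"dz": -0.025,"rx": 0,"ry": 0,"rz": 0,"claw": 0},{"dx": 0,"dy": 0,"dz": 0,"rx": 0,"ry": 0,"rz": 0,"claw": 0},{"dx": 0,"dy": 0,"dz": 0,"rx": 0,"ry": 0,"rz": 0,"claw": 0},{"dx": 0,"dy": 0,"dz": 0,"rx": 0,"ry": 0,"rz": 0,"claw": 0}]}}

```text
clock: 13.62
position: [0.5243, 0.0215, 0.1096]
tcp_rot: [0.689, 0.725, 0.0, 0.0]
contact_force: [-0.3, -0.2, -0.8]
opening: 0.019
grasp_force: 60.0
```

```bash
cat >> h.py <<'E'
def lid():
    for n in ["side","top"]:
        p,d=camera(n);W=cloud(camera_info(n),d)
        c,s_=np.cos(np.radians(2.9)),np.sin(np.radians(2.9))
        q=(W[...,0]-.524)*c+(W[...,1]-.1976)*s_; X=-(W[...,0]-.524)*s_+(W[...,1]-.1976)*c
        hs=cv2.cvtColor(p,cv2.COLOR_RGB2HSV).astype(int)
        m=(d>0)&(abs(q)<.12)&(W[...,2]>.09)&(W[...,2]<.32)&(X>-.11)&(X<.2)&(hs[...,0]>15)&(hs[...,0]<32)&(hs[...,1]>50)&(hs[...,2]>120)
        a=np.arctan2(W[...,2][m]-.1,.09-X[m]);r=np.hypot(W[...,2][m]-.1,.09-X[m]);k=r>.08
        if k.sum()>20:print(n,"lid angle",np.median(a[k]).round(3),"(outer face, true is ~0.05 less)",k.sum(),"rmax",np.percentile(r,99).round(3))
        else:print(n,"lid hidden",k.sum())
E
python3 - <<'E'
from h import *
lid();s=state();print(s["contact_force"],s["position"],s["wrist_torque"])
E
```

```text
side lid angle 0.317 (outer face, true is ~0.05 less) 4294 rmax 0.179
top lid angle 0.319 (outer face, true is ~0.05 less) 2179 rmax 0.182
[ 0.22030892  0.17631253 -0.87508617] [0.52417819 0.02149184 0.10942005] [-0.01270396 -0.09314521  0.02049766]
```

The blade is holding the lid at about 0.26 rad. Continue along the arc.

Emit:
{"op": "apply_moves", "data": {"series": [{"dx": 0.02,"dy": 0,"dz": -0.026,"rx": 0,"ry": 0,"rz": 0,"claw": 0},{"dx": 0.02,"dy": 0,"dz": -0.026,"rx": 0,"ry": 0,"rz": 0,"claw": 0},{"dx": 0.02,"dy": 0,"dz": -0.026,"rx": 0,"ry": 0,"rz": 0,"claw": 0},{"dx": 0.021,"dy": 0,"dz": -0.028,"rx": 0,"ry": 0,"rz": 0,"claw": 0},{"dx": 0.021,"dy": 0,"dz": -0.028,"rx": 0,"ry": 0,"rz": 0,"claw": 0},{"dx": 0.021,"dy": 0,"dz": -0.028,"rx": 0,"ry": 0,"rz": 0,"claw": 0},{"dx": 0.03,"dy": 0,"dz": -0.017,"rx": 0,"ry": 0,"rz": 0,"claw": 0},{"dx": 0.03,"dy": 0,"dz": -0.017,"rx": 0,"ry": 0,"rz": 0,"claw": 0},{"dx": 0.03,"dy": 0,"dz": -0.017,"rx": 0,"ry": 0,"rz": 0,"claw": 0},{"dx": 0.033,"dy": 0,"dz": -0.007,"rx": 0,"ry": 0,"rz": 0,"claw": 0},{"dx": 0.033,"dy": 0,"dz": -0.007,"rx": 0,"ry": 0,"rz": 0,"claw": 0},{"dx": 0.033,"dy": 0,"dz": -0.007,"rx": 0,"ry": 0,"rz": 0,"claw": 0},{"dx": 0.033,"dy": 0,"dz": 0,"rx": 0,"ry": 0,"rz": 0,"claw": 0},{"dx": 0.033,"dy": 0,"dz": 0,"rx": 0,"ry": 0,"rz": 0,"claw": 0},{"dx": 0.033,"dy": 0,"dz": 0,"rx": 0,"ry": 0,"rz": 0,"claw": 0},{"dx": 0.033,"dy": 0,"dz": 0,"rx": 0,"ry": 0,"rz": 0,"claw": 0},{"dx": 0,"dy": 0,"dz": 0,"rx": 0,"ry": 0,"rz": 0,"claw": 0},{"dx": 0,"dy": 0,"dz": 0,"rx": 0,"ry": 0,"rz": 0,"claw": 0},{"dx": 0,"dy": 0,"dz": 0,"rx": 0,"ry": 0,"rz": 0,"claw": 0}]}}

```text
clock: 16.1
position: [0.5151, 0.1988, 0.2031]
tcp_rot: [0.689, 0.725, 0.0, -0.0]
contact_force: [-0.1, -1.4, -0.7]
opening: 0.0196
grasp_force: 60.0
```

```bash
python3 - <<'E'
from h import *
lid();blade_meas()
E
```

```text
side lid angle 1.906 (outer face, true is ~0.05 less) 3141 rmax 0.185
top lid angle 1.844 (outer face, true is ~0.05 less) 669 rmax 0.184
blade n 11387 x [ 31.7 132.3] y [-23.2  23.1] slope z/x -0.059 z at tip -28.1 at 60 -24.5 yaw -0.003
tip world [0.5074 0.3306 0.2533] [0.5152 0.1987 0.2032] [ 0.7  0.5 -1.8] 0.01935669192396293
```

Lid at about 1.82 rad. Back out and take the blade to the mat.

Emit:
{"op": "apply_moves", "data": {"series": [{"dx": -0.1,"dy": 0,"dz": 0,"rx": 0,"ry": 0,"rz": 0,"claw": 0},{"dx": -0.1,"dy": 0,"dz": 0,"rx": 0,"ry": 0,"rz": 0,"claw": 0},{"dx": -0.13,"dy": 0,"dz": 0,"rx": 0,"ry": 0,"rz": 0,"claw": 0},{"dx": -0.13,"dy": 0,"dz": 0,"rx": 0,"ry": 0,"rz": 0,"claw": 0},{"dx": -0.12,"dy": 0,"dz": 0,"rx": 0,"ry": 0,"rz": 0,"claw": 0},{"dx": 0,"dy": 0,"dz": 0,"rx": 0,"ry": 0,"rz": 0.093,"claw": 0},{"dx": 0,"dy": 0,"dz": 0,"rx": 0,"ry": 0,"rz": 0.093,"claw": 0},{"dx": 0,"dy": 0,"dz": 0,"rx": 0,"ry": 0,"rz": 0.093,"claw": 0},{"dx": 0,"dy": 0,"dz": 0,"rx": 0,"ry": 0,"rz": 0.093,"claw": 0},{"dx": 0,"dy": 0,"dz": 0,"rx": 0,"ry": 0,"rz": 0.093,"claw": 0},{"dx": 0,"dy": 0,"dz": 0,"rx": 0,"ry": 0,"rz": 0.093,"claw": 0},{"dx": 0,"dy": 0,"dz": 0,"rx": 0,"ry": 0,"rz": 0.093,"claw": 0},{"dx": 0,"dy": 0,"dz": 0,"rx": 0,"ry": 0,"rz": 0.093,"claw": 0},{"dx": 0,"dy": 0,"dz": 0,"rx": 0,"ry": 0,"rz": 0.093,"claw": 0},{"dx": 0,"dy": 0,"dz": 0,"rx": 0,"ry": 0,"rz": 0.093,"claw": 0},{"dx": 0,"dy": 0,"dz": 0,"rx": 0,"ry": 0,"rz": 0,"claw": 0},{"dx": 0,"dy": 0,"dz": 0,"rx": 0,"ry": 0,"rz": 0,"claw": 0}]}}

```text
clock: 18.38
position: [0.5269, -0.0329, 0.2031]
tcp_rot: [0.997, 0.081, 0.0, -0.0]
contact_force: [-0.3, -0.2, -0.8]
opening: 0.0195
grasp_force: 60.0
```

```bash
python3 - <<'E'
from h import *
p,d,W,T=blade_meas()
go(.539,-.034,-.0105,9.2)
lid()
E
```

```text
blade n 6389 x [ 31.2 120.2] y [-10.8   8.5] slope z/x -0.0 z at tip -26.1 at 60 -26.1 yaw 0.002
tip world [ 0.6448 -0.0123  0.2294] [ 0.5269 -0.0329  0.2031] [-0.3 -0.2 -0.8] 0.019504091001235378
turn [-0.     -0.0001  0.001 ] rows>=0.0 | shift [0.0295 0.0076 0.534 ] rows>=3.6 | pos [ 0.5269 -0.0329  0.2031] psi 9.3
side lid angle 1.908 (outer face, true is ~0.05 less) 2581 rmax 0.185
top lid angle 1.844 (outer face, true is ~0.05 less) 1955 rmax 0.184
```

Emit:
{"op": "apply_moves", "data": {"series": [{"dx": 0.03,"dy": 0.008,"dz": 0.1,"rx": 0,"ry": 0,"rz": 0,"claw": 0},{"dx": 0,"dy": 0,"dz": 0.15,"rx": 0,"ry": 0,"rz": 0,"claw": 0},{"dx": 0,"dy": 0,"dz": 0.15,"rx": 0,"ry": 0,"rz": 0,"claw": 0},{"dx": 0,"dy": 0,"dz": 0.08,"rx": 0,"ry": 0,"rz": 0,"claw": 0},{"dx": 0,"dy": 0,"dz": 0.03,"rx": 0,"ry": 0,"rz": 0,"claw": 0},{"dx": 0,"dy": 0,"dz": 0.012,"rx": 0,"ry": 0,"rz": 0,"claw": 0},{"dx": 0,"dy": 0,"dz": 0.012,"rx": 0,"ry": 0,"rz": 0,"claw": 0},{"dx": 0,"dy": 0,"dz": 0,"rx": 0,"ry": 0,"rz": 0,"claw": 0},{"dx": 0,"dy": 0,"dz": 0,"rx": 0,"ry": 0,"rz": 0,"claw": 0}]}}

```text
clock: 19.65
position: [0.54, -0.0342, -0.0095]
tcp_rot: [0.997, 0.08, 0.001, 0.0]
contact_force: [-0.4, 0.4, -2.1]
opening: 0.0195
grasp_force: 60.0
```

Emit:
{"op": "apply_moves", "data": {"series": [{"dx": 0,"dy": 0,"dz": 0,"rx": 0,"ry": 0,"rz": 0,"claw": 0.5},{"dx": 0,"dy": 0,"dz": 0,"rx": 0,"ry": 0,"rz": 0,"claw": 0.5},{"dx": 0,"dy": 0,"dz": 0,"rx": 0,"ry": 0,"rz": 0,"claw": 0.5},{"dx": 0,"dy": 0,"dz": 0,"rx": 0,"ry": 0,"rz": 0,"claw": 0.5},{"dx": 0,"dy": 0,"dz": -0.05,"rx": 0,"ry": 0,"rz": 0,"claw": 0.5},{"dx": 0,"dy": 0,"dz": -0.15,"rx": 0,"ry": 0,"rz": 0,"claw": 0.5},{"dx": 0,"dy": 0,"dz": -0.15,"rx": 0,"ry": 0,"rz": 0,"claw": 0.5},{"dx": 0,"dy": 0,"dz": -0.15,"rx": 0,"ry": 0,"rz": 0,"claw": 0.5},{"dx": 0,"dy": 0,"dz": 0,"rx": 0,"ry": 0,"rz": 0,"claw": 0.5},{"dx": 0,"dy": 0,"dz": 0,"rx": 0,"ry": 0,"rz": 0,"claw": 0.5}]}}

```text
clock: 20.9
position: [0.539, -0.0341, 0.1891]
tcp_rot: [0.997, 0.08, -0.0, -0.0]
contact_force: [-0.1, -0.3, -1.0]
opening: 0.0474
grasp_force: 0.0
```

```bash
cat >> h.py <<'E'
def bars():
    "black caddy bars in world from top and side (mm)"
    for n in ["top","side"]:
        p,d=camera(n);W=cloud(camera_info(n),d);z=W[...,2]
        m=(d>0)&(z>.06)&(z<.095)&(W[...,0]>.25)&(W[...,0]<.65)&(W[...,1]<-.08)&(W[...,1]>-.5)
        k,l,st,c=cv2.connectedComponentsWithStats(m.astype(np.uint8),connectivity=8)
        for j in range(1,k):
            if st[j,4]>20:
                q=l==j;print(n,c[j].round(),rect(W[q]),"col",p[q].mean(0).round())
E
python3 - <<'E'
from h import *
bars()
W=cloud(camera_info("top"),camera("top")[1])
p,d=camera("wrist");i=camera_info("wrist");W=fcloud(i,d);h=cv2.cvtColor(p,cv2.COLOR_RGB2HSV).astype(int)
red=((h[...,0]<5)|(h[...,0]>175))&(h[...,1]>180)&(h[...,2]>80)&(abs(W[...,2])<.06)
k,l,st,c=cv2.connectedComponentsWithStats(red.astype(np.uint8));j=1+st[1:,4].argmax();print("red",st[j],rect(W[l==j]))
go(.419,-.160,.2,45.5)
E
```

```text
top [423. 200.] (array([ 551.4, -286.3]), array([63. , 10.8]), 81.8, np.float64(79.0), 88) col [151.  96. 153.]
top [430. 243.] (array([ 443.8, -300.6]), array([62.7, 10.3]), 23.5, np.float64(78.0), 97) col [79. 74. 70.]
top [373. 253.] (array([ 419.9, -160.5]), array([62.6,  8.9]), 45.9, np.float64(78.6), 86) col [79. 74. 70.]
top [476. 254.] (array([ 420.1, -414. ]), array([61.7,  9.8]), 89.7, np.float64(79.0), 85) col [ 76. 178. 158.]
top [412. 290.] (array([ 331.2, -255.4]), array([ 9.4, 63.3]), 72.8, np.float64(78.6), 99) col [ 75. 171. 151.]
top [461. 293.] (array([ 325.9, -374.4]), array([ 9.9, 61.8]), 2.1, np.float64(78.2), 103) col [143.  92. 145.]
side [386. 144.] (array([ 418.3, -408.6]), array([62.9, 10.8]), 88.9, np.float64(78.2), 34) col [117. 195. 175.]
side [415. 154.] (array([ 323.9, -364. ]), array([ 8.8, 49.6]), 6.1, np.float64(78.1), 33) col [199. 130. 180.]
side [336. 157.] (array([ 549.9, -283.4]), array([59.4, 10.7]), 79.5, np.float64(75.3), 51) col [178. 109. 145.]
side [373. 158.] (array([ 439.8, -297.2]), array([61.9, 13.9]), 21.0, np.float64(75.2), 74) col [111.  94.  78.]
side [409. 170.] (array([ 329.4, -252.5]), array([12.8, 62.2]), 72.5, np.float64(75.1), 79) col [103. 171. 153.]
side [372. 182.] (array([ 417.9, -157.2]), array([62.2, 12.1]), 39.9, np.float64(75.2), 83) col [97. 75. 64.]
red [ 315  173   17   68 1065] (array([506.2, -39.1]), array([85.1, 19.6]), 8.8, np.float64(21.7), 1065)
turn [-0.0015  0.002  -0.4033] rows>=3.6 | shift [-0.4335  0.0087 -0.0321] rows>=2.9 | pos [ 0.5381 -0.0339  0.1871] psi 9.2
```

Blade flat on the mat. Over to the green caddy.

Emit:
{"op": "apply_moves", "data": {"series": [{"dx": 0,"dy": 0,"dz": 0,"rx": 0,"ry": 0,"rz": -0.1,"claw": 0.5},{"dx": 0,"dy": 0,"dz": 0,"rx": 0,"ry": 0,"rz": -0.1,"claw": 0.5},{"dx": 0,"dy": 0,"dz": 0,"rx": 0,"ry": 0,"rz": -0.1,"claw": 0.5},{"dx": 0,"dy": 0,"dz": 0,"rx": 0,"ry": 0,"rz": -0.1,"claw": 0.5},{"dx": -0.11,"dy": 0.003,"dz": -0.02,"rx": 0,"ry": 0,"rz": 0,"claw": 0.5},{"dx": -0.11,"dy": 0.003,"dz": -0.02,"rx": 0,"ry": 0,"rz": 0,"claw": 0.5},{"dx": -0.11,"dy": 0,"dz": 0,"rx": 0,"ry": 0,"rz": 0,"claw": 0.5},{"dx": -0.105,"dy": 0,"dz": 0,"rx": 0,"ry": 0,"rz": 0,"claw": 0.5},{"dx": 0,"dy": 0,"dz": 0,"rx": 0,"ry": 0,"rz": 0,"claw": 0.5},{"dx": 0,"dy": 0,"dz": 0,"rx": 0,"ry": 0,"rz": 0,"claw": 0.5}]}}

```text
clock: 22.35
position: [0.4182, -0.159, 0.2047]
tcp_rot: [0.923, 0.384, -0.0, -0.001]
contact_force: [-0.0, 0.3, 0.1]
opening: 0.0473
grasp_force: 0.0
```

```bash
cat >> h.py <<'E'
def wbar(x,y):
    s=state();p,d=camera("wrist");i=camera_info("wrist");W=fcloud(i,d)
    m=(d>0)&(W[...,2]>.066)&(W[...,2]<.095)&(np.hypot(W[...,0]-x,W[...,1]-y)<.05)
    print("bar wrist",m.sum(),rect(W[m]) if m.sum()>10 else "","tcp",s["position"].round(4));return p,W
E
python3 - <<'E'
from h import *
p,W=wbar(.419,-.16)
go(.419,-.160,.03,45.5)
cv2.imwrite("pics/w6.png",p[:,:,::-1])
E
```

```text
bar wrist 435 (array([ 421.5, -159.8]), array([62.5,  9.4]), 45.2, np.float64(79.1), 435) tcp [ 0.4182 -0.159   0.2047]
turn [-0.0008 -0.     -0.0029] rows>=0.0 | shift [-0.0014  0.0031  0.4371] rows>=2.9 | pos [ 0.4185 -0.1587  0.2048] psi 45.2
```

View pics/w6.png

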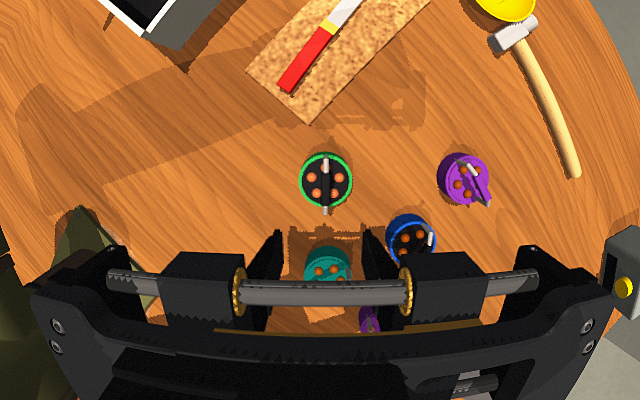

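The picture shows the green caddy with a black bar at (326,183), lined up with the open fingers. The wrist gives its top as 79 mm and its centre as (0.4215,-0.160), which agrees with the other views. Grasping.

Emit:
{"op": "apply_moves", "data": {"series": [{"dx": 0.001,"dy": 0.006,"dz": 0.12,"rx": 0,"ry": 0,"rz": 0,"claw": 0.5},{"dx": 0,"dy": 0,"dz": 0.12,"rx": 0,"ry": 0,"rz": 0,"claw": 0.5},{"dx": 0,"dy": 0,"dz": 0.1,"rx": 0,"ry": 0,"rz": 0,"claw": 0.5},{"dx": 0,"dy": 0,"dz": 0.05,"rx": 0,"ry": 0,"rz": 0,"claw": 0.5},{"dx": 0,"dy": 0,"dz": 0.037,"rx": 0,"ry": 0,"rz": 0,"claw": 0.5},{"dx": 0,"dy": 0,"dz": 0,"rx": 0,"ry": 0,"rz": 0,"claw": 0.5},{"dx": 0,"dy": 0,"dz": 0,"rx": 0,"ry": 0,"rz": 0,"claw": 0},{"dx": 0,"dy": 0,"dz": 0,"rx": 0,"ry": 0,"rz": 0,"claw": 0},{"dx": 0,"dy": 0,"dz": 0,"rx": 0,"ry": 0,"rz": 0,"claw": 0},{"dx": 0,"dy": 0,"dz": 0,"rx": 0,"ry": 0,"rz": 0,"claw": 0},{"dx": 0,"dy": 0,"dz": 0,"rx": 0,"ry": 0,"rz": 0,"claw": 0},{"dx": 0,"dy": 0,"dz": 0,"rx": 0,"ry": 0,"rz": 0,"claw": 0}], "newtons": 35}}

```text
clock: 23.9
position: [0.4205, -0.1608, 0.0349]
tcp_rot: [0.923, 0.384, 0.0, 0.0]
contact_force: [0.2, -0.2, 0.6]
opening: 0.0094
grasp_force: 35.0
```

Gripped (9.4 mm bar). Lift and turn.

Emit:
{"op": "apply_moves", "data": {"series": [{"dx": 0,"dy": 0,"dz": -0.05,"rx": 0,"ry": 0,"rz": 0,"claw": 0},{"dx": 0,"dy": 0,"dz": -0.1,"rx": 0,"ry": 0,"rz": 0,"claw": 0},{"dx": 0,"dy": 0,"dz": -0.12,"rx": 0,"ry": 0,"rz": 0,"claw": 0},{"dx": 0,"dy": 0,"dz": -0.12,"rx": 0,"ry": 0,"rz": 0,"claw": 0},{"dx": 0,"dy": 0,"dz": 0,"rx": 0,"ry": 0,"rz": -0.09,"claw": 0},{"dx": 0,"dy": 0,"dz": 0,"rx": 0,"ry": 0,"rz": -0.09,"claw": 0},{"dx": 0,"dy": 0,"dz": 0,"rx": 0,"ry": 0,"rz": -0.09,"claw": 0},{"dx": 0,"dy": 0,"dz": 0,"rx": 0,"ry": 0,"rz": -0.09,"claw": 0},{"dx": 0,"dy": 0,"dz": 0,"rx": 0,"ry": 0,"rz": -0.09,"claw": 0},{"dx": 0,"dy": 0,"dz": 0,"rx": 0,"ry": 0,"rz": -0.076,"claw": 0},{"dx": 0,"dy": 0,"dz": 0,"rx": 0,"ry": 0,"rz": 0,"claw": 0}]}}

```text
clock: 25.28
position: [0.42, -0.1605, 0.1902]
tcp_rot: [0.692, 0.722, -0.0, -0.0]
contact_force: [0.0, -0.0, 0.2]
opening: 0.0094
grasp_force: 35.0
```

```bash
python3 - <<'E'
from h import *
s=state();print(s["opening"],s["grasp_force"],s["contact_force"])
go(.574,.199,.19,92.9)
E
```

```text
0.00935032014298103 34.98720109462738 [ 0.04695222 -0.03608919  0.23620884]
turn [-0.0005 -0.0003 -0.0048] rows>=0.0 | shift [8.781e-01 4.299e-01 4.000e-04] rows>=6.5 | pos [ 0.42   -0.1605  0.1902] psi 92.5
```

Emit:
{"op": "apply_moves", "data": {"series": [{"dx": 0.09,"dy": 0.043,"dz": 0,"rx": 0,"ry": 0,"rz": -0.005,"claw": 0},{"dx": 0.1,"dy": 0.05,"dz": 0,"rx": 0,"ry": 0,"rz": 0,"claw": 0},{"dx": 0.12,"dy": 0.059,"dz": 0,"rx": 0,"ry": 0,"rz": 0,"claw": 0},{"dx": 0.12,"dy": 0.059,"dz": 0,"rx": 0,"ry": 0,"rz": 0,"claw": 0},{"dx": 0.12,"dy": 0.059,"dz": 0,"rx": 0,"ry": 0,"rz": 0,"claw": 0},{"dx": 0.12,"dy": 0.059,"dz": 0,"rx": 0,"ry": 0,"rz": 0,"claw": 0},{"dx": 0.12,"dy": 0.059,"dz": 0,"rx": 0,"ry": 0,"rz": 0,"claw": 0},{"dx": 0.088,"dy": 0.042,"dz": 0,"rx": 0,"ry": 0,"rz": 0,"claw": 0},{"dx": 0,"dy": 0,"dz": 0,"rx": 0,"ry": 0,"rz": 0,"claw": 0},{"dx": 0,"dy": 0,"dz": 0,"rx": 0,"ry": 0,"rz": 0,"claw": 0}]}}

```text
clock: 26.52
position: [0.5736, 0.1985, 0.1901]
tcp_rot: [0.689, 0.725, -0.001, -0.0]
contact_force: [0.1, -0.4, -1.8]
opening: 0.0096
grasp_force: 35.0
```

```bash
python3 - <<'E'
from h import *
s=state();print(s["opening"],s["grasp_force"],s["contact_force"])
go(.574,.199,.044,92.9)
p,d=camera("wrist");q,e=camera("side")
cv2.imwrite("pics/w7.png",np.hstack([p[50:350,100:540,::-1],q[60:360,150:510,::-1]]))
E
```

```text
0.009578584695742576 34.98762309551239 [ 0.08339302 -0.43479867 -1.77015545]
turn [-0.0008  0.0004  0.0005] rows>=0.0 | shift [0.0012 0.0011 0.3652] rows>=2.4 | pos [0.5736 0.1985 0.1901] psi 92.9
```

View pics/w7.png

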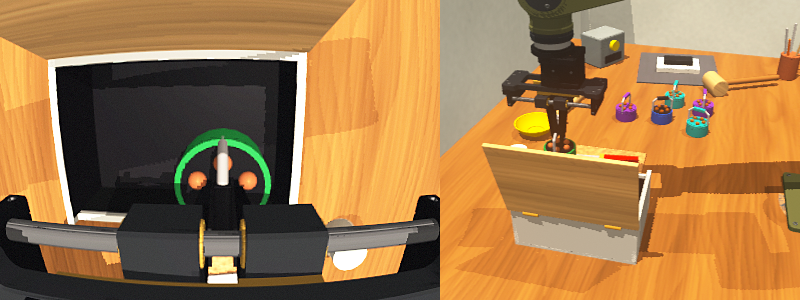

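The picture shows the green caddy hanging upright over the chest interior (crop (222,180)), clear of the walls, with the lid open behind it. Lowering.

Emit:
{"op": "apply_moves", "data": {"series": [{"dx": 0,"dy": 0,"dz": 0.08,"rx": 0,"ry": 0,"rz": 0,"claw": 0},{"dx": 0,"dy": 0,"dz": 0.1,"rx": 0,"ry": 0,"rz": 0,"claw": 0},{"dx": 0,"dy": 0,"dz": 0.1,"rx": 0,"ry": 0,"rz": 0,"claw": 0},{"dx": 0,"dy": 0,"dz": 0.05,"rx": 0,"ry": 0,"rz": 0,"claw": 0},{"dx": 0,"dy": 0,"dz": 0.02,"rx": 0,"ry": 0,"rz": 0,"claw": 0},{"dx": 0,"dy": 0,"dz": 0.01,"rx": 0,"ry": 0,"rz": 0,"claw": 0},{"dx": 0,"dy": 0,"dz": 0.005,"rx": 0,"ry": 0,"rz": 0,"claw": 0},{"dx": 0,"dy": 0,"dz": 0,"rx": 0,"ry": 0,"rz": 0,"claw": 0},{"dx": 0,"dy": 0,"dz": 0,"rx": 0,"ry": 0,"rz": 0,"claw": 0}]}}

```text
clock: 27.75
position: [0.5745, 0.1991, 0.0454]
tcp_rot: [0.688, 0.725, 0.001, 0.0]
contact_force: [0.2, -0.8, -0.2]
opening: 0.0098
grasp_force: 35.0
```

Emit:
{"op": "apply_moves", "data": {"series": [{"dx": 0,"dy": 0,"dz": 0.003,"rx": 0,"ry": 0,"rz": 0,"claw": 0},{"dx": 0,"dy": 0,"dz": 0,"rx": 0,"ry": 0,"rz": 0,"claw": 0},{"dx": 0,"dy": 0,"dz": 0,"rx": 0,"ry": 0,"rz": 0,"claw": 0.4},{"dx": 0,"dy": 0,"dz": 0,"rx": 0,"ry": 0,"rz": 0,"claw": 0.4},{"dx": 0,"dy": 0,"dz": 0,"rx": 0,"ry": 0,"rz": 0,"claw": 0.4},{"dx": 0,"dy": 0,"dz": 0,"rx": 0,"ry": 0,"rz": 0,"claw": 0.4},{"dx": 0,"dy": 0,"dz": 0,"rx": 0,"ry": 0,"rz": 0,"claw": 0.4},{"dx": 0,"dy": 0,"dz": -0.1,"rx": 0,"ry": 0,"rz": 0,"claw": 0.4},{"dx": 0,"dy": 0,"dz": -0.15,"rx": 0,"ry": 0,"rz": 0,"claw": 0.4},{"dx": 0,"dy": 0,"dz": -0.15,"rx": 0,"ry": 0,"rz": 0,"claw": 0.4},{"dx": 0,"dy": 0,"dz": 0,"rx": 0,"ry": 0,"rz": 0,"claw": 0.4},{"dx": 0,"dy": 0,"dz": 0,"rx": 0,"ry": 0,"rz": 0,"claw": 0.4}]}}

```text
clock: 29.25
position: [0.5738, 0.1989, 0.2032]
tcp_rot: [0.688, 0.725, -0.0, -0.0]
contact_force: [-0.3, 0.1, -1.0]
opening: 0.0378
grasp_force: 0.0
```

```bash
python3 - <<'E'
from h import *
wbar(.574,.2);bars();go(.442,-.3,.2,24.3)
E
```

```text
bar wrist 449 (array([573. , 199.3]), array([ 8.3, 64.2]), 2.8, np.float64(85.5), 449) tcp [0.5738 0.1989 0.2032]
top [423. 200.] (array([ 551.6, -286.1]), array([62.7, 10.3]), 79.9, np.float64(78.8), 88) col [154.  98. 157.]
top [430. 244.] (array([ 443.3, -300.1]), array([62.1, 10.4]), 24.8, np.float64(78.4), 95) col [81. 76. 71.]
top [476. 254.] (array([ 420.2, -413.8]), array([ 9.7, 62.9]), 0.5, np.float64(78.7), 86) col [ 77. 180. 160.]
top [412. 290.] (array([ 331.2, -255.4]), array([10.1, 62.9]), 72.7, np.float64(78.2), 98) col [ 77. 175. 155.]
top [461. 293.] (array([ 326.2, -374.9]), array([10. , 62.8]), 1.1, np.float64(78.2), 103) col [147.  94. 149.]
side [386. 144.] (array([ 418. , -412.7]), array([64.8,  9.9]), 89.4, np.float64(77.4), 35) col [126. 201. 182.]
side [415. 154.] (array([ 323.8, -363.9]), array([ 9. , 51.8]), 6.5, np.float64(77.4), 33) col [207. 136. 188.]
side [336. 156.] (array([ 550.5, -282.3]), array([63.6, 10.7]), 78.3, np.float64(76.6), 48) col [186. 111. 153.]
side [373. 158.] (array([ 441.1, -298.1]), array([61.9, 12.2]), 23.0, np.float64(74.9), 73) col [118. 100.  83.]
side [410. 170.] (array([ 330.2, -252.2]), array([14.7, 63.1]), 70.1, np.float64(75.3), 80) col [112. 179. 161.]
turn [-0.002   0.002   0.7633] rows>=6.9 | shift [-0.811   1.0016  0.0023] rows>=8.6 | pos [0.5728 0.1986 0.2009] psi 93.0
```

Green stands at (0.573,0.199) with its bar top at 85.5 mm, which is right on the floor. Now blue.

Emit:
{"op": "apply_moves", "data": {"series": [{"dx": 0,"dy": 0,"dz": -0.02,"rx": 0,"ry": 0,"rz": 0.0955,"claw": 0.5},{"dx": 0,"dy": 0,"dz": 0,"rx": 0,"ry": 0,"rz": 0.0955,"claw": 0.5},{"dx": 0,"dy": 0,"dz": 0,"rx": 0,"ry": 0,"rz": 0.0955,"claw": 0.5},{"dx": 0,"dy": 0,"dz": 0,"rx": 0,"ry": 0,"rz": 0.0955,"claw": 0.5},{"dx": 0,"dy": 0,"dz": 0,"rx": 0,"ry": 0,"rz": 0.0955,"claw": 0.5},{"dx": 0,"dy": 0,"dz": 0,"rx": 0,"ry": 0,"rz": 0.0955,"claw": 0.5},{"dx": 0,"dy": 0,"dz": 0,"rx": 0,"ry": 0,"rz": 0.0955,"claw": 0.5},{"dx": 0,"dy": 0,"dz": 0,"rx": 0,"ry": 0,"rz": 0.0955,"claw": 0.5},{"dx": -0.081,"dy": 0.1,"dz": 0,"rx": 0,"ry": 0,"rz": 0,"claw": 0.5},{"dx": -0.081,"dy": 0.1,"dz": 0,"rx": 0,"ry": 0,"rz": 0,"claw": 0.5},{"dx": -0.081,"dy": 0.1,"dz": 0,"rx": 0,"ry": 0,"rz": 0,"claw": 0.5},{"dx": -0.081,"dy": 0.1,"dz": 0,"rx": 0,"ry": 0,"rz": 0,"claw": 0.5},{"dx": -0.081,"dy": 0.1,"dz": 0,"rx": 0,"ry": 0,"rz": 0,"claw": 0.5},{"dx": -0.081,"dy": 0.1,"dz": 0,"rx": 0,"ry": 0,"rz": 0,"claw": 0.5},{"dx": -0.081,"dy": 0.1,"dz": 0,"rx": 0,"ry": 0,"rz": 0,"claw": 0.5},{"dx": -0.081,"dy": 0.1,"dz": 0,"rx": 0,"ry": 0,"rz": 0,"claw": 0.5},{"dx": -0.081,"dy": 0.1,"dz": 0,"rx": 0,"ry": 0,"rz": 0,"claw": 0.5},{"dx": -0.082,"dy": 0.101,"dz": 0.02,"rx": 0,"ry": 0,"rz": 0,"claw": 0.5},{"dx": 0,"dy": 0,"dz": 0,"rx": 0,"ry": 0,"rz": 0,"claw": 0.5},{"dx": 0,"dy": 0,"dz": 0,"rx": 0,"ry": 0,"rz": 0,"claw": 0.5}]}}

```text
clock: 31.9
position: [0.4421, -0.2986, 0.2021]
tcp_rot: [0.978, 0.21, -0.001, -0.001]
contact_force: [1.0, 0.5, 0.8]
opening: 0.048
grasp_force: 0.0
```

```bash
python3 - <<'E'
from h import *
p,W=wbar(.442,-.3);go(.443,-.2995,.034,24.3)
cv2.imwrite("pics/w8.png",p[80:330,180:480,::-1])
E
```

```text
bar wrist 448 (array([ 444. , -299.3]), array([63.3,  9.5]), 24.1, np.float64(79.5), 448) tcp [ 0.4421 -0.2986  0.2021]
turn [-0.0011  0.0002 -0.0002] rows>=0.0 | shift [-2.000e-04  3.200e-03  4.214e-01] rows>=2.8 | pos [ 0.4425 -0.2983  0.2026] psi 24.3
```

View pics/w8.png

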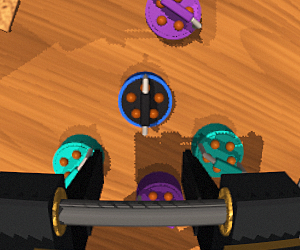

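The picture shows the blue caddy with its black bar at crop (147,105), lined up with the fingers, and turquoise/purple look-alikes around it. Grasping.

Emit:
{"op": "apply_moves", "data": {"series": [{"dx": 0.001,"dy": 0.003,"dz": 0.12,"rx": 0,"ry": 0,"rz": 0,"claw": 0.5},{"dx": 0,"dy": 0,"dz": 0.12,"rx": 0,"ry": 0,"rz": 0,"claw": 0.5},{"dx": 0,"dy": 0,"dz": 0.1,"rx": 0,"ry": 0,"rz": 0,"claw": 0.5},{"dx": 0,"dy": 0,"dz": 0.05,"rx": 0,"ry": 0,"rz": 0,"claw": 0.5},{"dx": 0,"dy": 0,"dz": 0.03,"rx": 0,"ry": 0,"rz": 0,"claw": 0.5},{"dx": 0,"dy": 0,"dz": 0,"rx": 0,"ry": 0,"rz": 0,"claw": 0.5},{"dx": 0,"dy": 0,"dz": 0,"rx": 0,"ry": 0,"rz": 0,"claw": 0},{"dx": 0,"dy": 0,"dz": 0,"rx": 0,"ry": 0,"rz": 0,"claw": 0},{"dx": 0,"dy": 0,"dz": 0,"rx": 0,"ry": 0,"rz": 0,"claw": 0},{"dx": 0,"dy": 0,"dz": 0,"rx": 0,"ry": 0,"rz": 0,"claw": 0},{"dx": 0,"dy": 0,"dz": 0,"rx": 0,"ry": 0,"rz": 0,"claw": 0},{"dx": 0,"dy": 0,"dz": 0,"rx": 0,"ry": 0,"rz": 0,"claw": 0}], "newtons": 35}}

```text
clock: 33.45
position: [0.4435, -0.3004, 0.0357]
tcp_rot: [0.978, 0.21, 0.0, 0.0]
contact_force: [0.1, 0.1, 0.8]
opening: 0.0092
grasp_force: 35.0
```

Emit:
{"op": "apply_moves", "data": {"series": [{"dx": 0,"dy": 0,"dz": -0.05,"rx": 0,"ry": 0,"rz": 0,"claw": 0},{"dx": 0,"dy": 0,"dz": -0.1,"rx": 0,"ry": 0,"rz": 0,"claw": 0},{"dx": 0,"dy": 0,"dz": -0.12,"rx": 0,"ry": 0,"rz": 0,"claw": 0},{"dx": 0,"dy": 0,"dz": -0.12,"rx": 0,"ry": 0,"rz": 0,"claw": 0},{"dx": 0,"dy": 0,"dz": 0,"rx": 0,"ry": 0,"rz": -0.085,"claw": 0},{"dx": 0,"dy": 0,"dz": 0,"rx": 0,"ry": 0,"rz": -0.085,"claw": 0},{"dx": 0,"dy": 0,"dz": 0,"rx": 0,"ry": 0,"rz": -0.085,"claw": 0},{"dx": 0,"dy": 0,"dz": 0,"rx": 0,"ry": 0,"rz": -0.085,"claw": 0},{"dx": 0,"dy": 0,"dz": 0,"rx": 0,"ry": 0,"rz": -0.085,"claw": 0},{"dx": 0,"dy": 0,"dz": 0,"rx": 0,"ry": 0,"rz": -0.085,"claw": 0},{"dx": 0,"dy": 0,"dz": 0,"rx": 0,"ry": 0,"rz": -0.085,"claw": 0},{"dx": 0,"dy": 0,"dz": 0,"rx": 0,"ry": 0,"rz": -0.085,"claw": 0},{"dx": 0,"dy": 0,"dz": 0,"rx": 0,"ry": 0,"rz": -0.083,"claw": 0},{"dx": 0,"dy": 0,"dz": 0,"rx": 0,"ry": 0,"rz": 0,"claw": 0},{"dx": 0,"dy": 0,"dz": 0,"rx": 0,"ry": 0,"rz": 0,"claw": 0}]}}

```text
clock: 35.33
position: [0.4433, -0.3001, 0.1911]
tcp_rot: [0.69, 0.724, 0.0, -0.0]
contact_force: [0.8, 0.5, -0.5]
opening: 0.0098
grasp_force: 35.0
```

```bash
python3 - <<'E'
from h import *
go(.472,.194,.19,92.9)
E
```

```text
turn [-0.0003 -0.0003 -0.0011] rows>=0.0 | shift [1.2301 0.1342 0.0029] rows>=8.2 | pos [ 0.4433 -0.3001  0.1911] psi 92.8
```

Emit:
{"op": "apply_moves", "data": {"series": [{"dx": 0.08,"dy": 0.009,"dz": 0,"rx": 0,"ry": 0,"rz": 0,"claw": 0},{"dx": 0.11,"dy": 0.012,"dz": 0,"rx": 0,"ry": 0,"rz": 0,"claw": 0},{"dx": 0.12,"dy": 0.013,"dz": 0,"rx": 0,"ry": 0,"rz": 0,"claw": 0},{"dx": 0.12,"dy": 0.013,"dz": 0,"rx": 0,"ry": 0,"rz": 0,"claw": 0},{"dx": 0.12,"dy": 0.013,"dz": 0,"rx": 0,"ry": 0,"rz": 0,"claw": 0},{"dx": 0.12,"dy": 0.013,"dz": 0,"rx": 0,"ry": 0,"rz": 0,"claw": 0},{"dx": 0.12,"dy": 0.013,"dz": 0,"rx": 0,"ry": 0,"rz": 0,"claw": 0},{"dx": 0.12,"dy": 0.013,"dz": 0,"rx": 0,"ry": 0,"rz": 0,"claw": 0},{"dx": 0.12,"dy": 0.013,"dz": 0,"rx": 0,"ry": 0,"rz": 0,"claw": 0},{"dx": 0.12,"dy": 0.013,"dz": 0,"rx": 0,"ry": 0,"rz": 0,"claw": 0},{"dx": 0.08,"dy": 0.009,"dz": 0,"rx": 0,"ry": 0,"rz": 0,"claw": 0},{"dx": 0,"dy": 0,"dz": 0,"rx": 0,"ry": 0,"rz": 0,"claw": 0},{"dx": 0,"dy": 0,"dz": 0,"rx": 0,"ry": 0,"rz": 0,"claw": 0},{"dx": 0,"dy": 0,"dz": 0,"rx": 0,"ry": 0,"rz": 0,"claw": 0}]}}

```text
clock: 37.08
position: [0.472, 0.1929, 0.1914]
tcp_rot: [0.69, 0.724, -0.0, 0.0]
contact_force: [-0.4, -0.2, -0.9]
opening: 0.0098
grasp_force: 35.0
```

```bash
python3 - <<'E'
from h import *
s=state();print(s["opening"],s["grasp_force"],s["contact_force"])
go(.472,.194,.044,92.9)
p,d=camera("wrist")
cv2.imwrite("pics/w9.png",p[50:350,100:540,::-1])
E
```

```text
0.009835781031566508 34.98720467090607 [-0.42101166 -0.23678612 -0.94359246]
turn [-0.0001  0.0002 -0.001 ] rows>=0.0 | shift [0.0029 0.     0.3685] rows>=2.5 | pos [0.472  0.1929 0.1914] psi 92.8
```

View pics/w9.png

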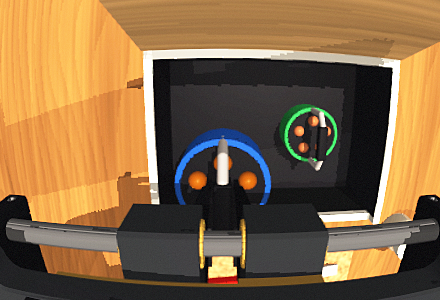

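The picture shows green standing upright in the chest at crop (312,135), with blue hanging upright at (222,180), clear of it and of the walls. Lowering.

Emit:
{"op": "apply_moves", "data": {"series": [{"dx": 0,"dy": 0,"dz": 0.08,"rx": 0,"ry": 0,"rz": 0,"claw": 0},{"dx": 0.003,"dy": 0,"dz": 0.1,"rx": 0,"ry": 0,"rz": 0,"claw": 0},{"dx": 0,"dy": 0,"dz": 0.1,"rx": 0,"ry": 0,"rz": 0,"claw": 0},{"dx": 0,"dy": 0,"dz": 0.05,"rx": 0,"ry": 0,"rz": 0,"claw": 0},{"dx": 0,"dy": 0,"dz": 0.02,"rx": 0,"ry": 0,"rz": 0,"claw": 0},{"dx": 0,"dy": 0,"dz": 0.012,"rx": 0,"ry": 0,"rz": 0,"claw": 0},{"dx": 0,"dy": 0,"dz": 0.005,"rx": 0,"ry": 0,"rz": 0,"claw": 0},{"dx": 0,"dy": 0,"dz": 0,"rx": 0,"ry": 0,"rz": 0,"claw": 0},{"dx": 0,"dy": 0,"dz": 0,"rx": 0,"ry": 0,"rz": 0,"claw": 0},{"dx": 0,"dy": 0,"dz": 0,"rx": 0,"ry": 0,"rz": 0,"claw": 0.3},{"dx": 0,"dy": 0,"dz": 0,"rx": 0,"ry": 0,"rz": 0,"claw": 0.3},{"dx": 0,"dy": 0,"dz": 0,"rx": 0,"ry": 0,"rz": 0,"claw": 0.3},{"dx": 0,"dy": 0,"dz": 0,"rx": 0,"ry": 0,"rz": 0,"claw": 0.3},{"dx": 0,"dy": 0,"dz": -0.1,"rx": 0,"ry": 0,"rz": 0,"claw": 0.3},{"dx": 0,"dy": 0,"dz": -0.15,"rx": 0,"ry": 0,"rz": 0,"claw": 0.3},{"dx": 0,"dy": 0,"dz": -0.15,"rx": 0,"ry": 0,"rz": 0,"claw": 0.3},{"dx": 0,"dy": 0,"dz": 0,"rx": 0,"ry": 0,"rz": 0,"claw": 0.3},{"dx": 0,"dy": 0,"dz": 0,"rx": 0,"ry": 0,"rz": 0,"claw": 0.3}]}}

```text
clock: 39.38
position: [0.4718, 0.1949, 0.2044]
tcp_rot: [0.689, 0.725, -0.0, -0.0]
contact_force: [-0.0, -0.4, -0.7]
opening: 0.0288
grasp_force: 0.0
```

```bash
python3 - <<'E'
from h import *
wbar(.472,.194);wbar(.574,.199);lid()
go(.47,.37,.33,92.9)
p,d=camera("top");W=cloud(camera_info("top"),d)
hs=cv2.cvtColor(p,cv2.COLOR_RGB2HSV).astype(int)
for nm,m in dict(red=((hs[...,0]<5)|(hs[...,0]>175))&(hs[...,1]>180)&(hs[...,2]>100)&(abs(W[...,2])<.05)&(W[...,0]>.4)).items():print(nm,rect(W[m]) if m.sum()>5 else m.sum())
for r in find_in("top","caddy1"):print(np.round(r["box"]),round(r["p"],2))
E
```

```text
bar wrist 476 (array([472.5, 196.5]), array([ 9.4, 62. ]), 3.0, np.float64(85.5), 476) tcp [0.4718 0.1949 0.2044]
bar wrist 492 (array([573.3, 200.5]), array([10.8, 62.4]), 2.4, np.float64(85.9), 492) tcp [0.4711 0.1948 0.2031]
side lid angle 1.906 (outer face, true is ~0.05 less) 2439 rmax 0.185
top lid angle 1.843 (outer face, true is ~0.05 less) 701 rmax 0.184
turn [-0.0023  0.0006  0.0001] rows>=0.0 | shift [ 0.4379  0.02   -0.3188] rows>=3.6 | pos [0.4709 0.1947 0.2025] psi 92.9
red (array([504.8, -41.1]), array([86.9, 18.3]), 9.4, np.float64(21.8), 224)
[439. 282.  33.  24.] 0.89
[394. 273.  29.  30.] 0.85
[457. 243.  32.  22.] 0.83
[221. 180.  27.  24.] 0.82
[218. 218.  31.  28.] 0.78
```

Both caddies upright on the floor, blade still flat, lid at about 1.82 rad. Now close the fingers and go over and behind the lid.

Emit:
{"op": "apply_moves", "data": {"series": [{"dx": 0,"dy": 0,"dz": -0.098,"rx": 0,"ry": 0,"rz": 0,"claw": 0},{"dx": 0,"dy": 0,"dz": -0.098,"rx": 0,"ry": 0,"rz": 0,"claw": 0},{"dx": 0,"dy": 0,"dz": -0.098,"rx": 0,"ry": 0,"rz": 0,"claw": 0},{"dx": 0,"dy": 0,"dz": 0,"rx": 0,"ry": 0,"rz": 0,"claw": 0},{"dx": 0.103,"dy": 0.03,"dz": 0,"rx": 0,"ry": 0,"rz": 0,"claw": 0},{"dx": 0.103,"dy": 0.03,"dz": 0,"rx": 0,"ry": 0,"rz": 0,"claw": 0},{"dx": 0.103,"dy": 0.03,"dz": 0,"rx": 0,"ry": 0,"rz": 0,"claw": 0},{"dx": 0.103,"dy": 0.03,"dz": 0,"rx": 0,"ry": 0,"rz": 0,"claw": 0},{"dx": 0.103,"dy": 0.03,"dz": 0,"rx": 0,"ry": 0,"rz": 0,"claw": 0},{"dx": 0,"dy": 0,"dz": 0,"rx": 0,"ry": 0,"rz": 0,"claw": 0},{"dx": 0,"dy": 0,"dz": 0.08,"rx": 0,"ry": 0,"rz": 0,"claw": 0},{"dx": 0,"dy": 0,"dz": 0.08,"rx": 0,"ry": 0,"rz": 0,"claw": 0},{"dx": 0,"dy": 0,"dz": 0.077,"rx": 0,"ry": 0,"rz": 0,"claw": 0},{"dx": 0,"dy": 0,"dz": 0,"rx": 0,"ry": 0,"rz": 0,"claw": 0},{"dx": 0,"dy": 0,"dz": 0,"rx": 0,"ry": 0,"rz": 0,"claw": 0}]}}

```text
clock: 41.55
position: [0.5217, 0.4034, 0.2284]
tcp_rot: [0.689, 0.725, 0.0, 0.0]
contact_force: [-1.3, -0.1, 0.7]
opening: 0.0009
grasp_force: 0.0
```

Emit:
{"op": "apply_moves", "data": {"series": [{"dx": -0.048,"dy": 0,"dz": -0.002,"rx": 0,"ry": 0,"rz": 0,"claw": 0},{"dx": -0.048,"dy": 0,"dz": -0.002,"rx": 0,"ry": 0,"rz": 0,"claw": 0},{"dx": -0.048,"dy": 0,"dz": -0.002,"rx": 0,"ry": 0,"rz": 0,"claw": 0},{"dx": -0.048,"dy": 0,"dz": -0.002,"rx": 0,"ry": 0,"rz": 0,"claw": 0},{"dx": -0.048,"dy": 0,"dz": -0.002,"rx": 0,"ry": 0,"rz": 0,"claw": 0},{"dx": -0.034,"dy": 0,"dz": 0.0045,"rx": 0,"ry": 0,"rz": 0,"claw": 0},{"dx": -0.034,"dy": 0,"dz": 0.0045,"rx": 0,"ry": 0,"rz": 0,"claw": 0},{"dx": -0.034,"dy": 0,"dz": 0.0045,"rx": 0,"ry": 0,"rz": 0,"claw": 0},{"dx": -0.034,"dy": 0,"dz": 0.0045,"rx": 0,"ry": 0,"rz": 0,"claw": 0},{"dx": -0.034,"dy": 0,"dz": 0.017,"rx": 0,"ry": 0,"rz": 0,"claw": 0},{"dx": -0.034,"dy": 0,"dz": 0.017,"rx": 0,"ry": 0,"rz": 0,"claw": 0},{"dx": -0.034,"dy": 0,"dz": 0.017,"rx": 0,"ry": 0,"rz": 0,"claw": 0},{"dx": 0,"dy": 0,"dz": 0,"rx": 0,"ry": 0,"rz": 0,"claw": 0},{"dx": 0,"dy": 0,"dz": 0,"rx": 0,"ry": 0,"rz": 0,"claw": 0}]}}

```text
clock: 43.3
position: [0.5311, 0.2127, 0.2037]
tcp_rot: [0.689, 0.725, -0.0, -0.0]
contact_force: [0.3, -0.4, 0.4]
opening: 0.0004
grasp_force: 0.0
```

```bash
python3 - <<'E'
from h import *
lid();print(state()["position"],state()["contact_force"])
E
```

```text
side lid angle 0.963 (outer face, true is ~0.05 less) 4629 rmax 0.179
top lid angle 0.939 (outer face, true is ~0.05 less) 1145 rmax 0.239
[0.53123012 0.21305239 0.20408522] [ 0.01810064  1.11499955 -0.2525089 ]
```

As planned: lid at about 0.9 rad. Continue down to shut.

Emit:
{"op": "apply_moves", "data": {"series": [{"dx": -0.027,"dy": 0,"dz": 0.0265,"rx": 0,"ry": 0,"rz": 0,"claw": 0},{"dx": -0.027,"dy": 0,"dz": 0.0265,"rx": 0,"ry": 0,"rz": 0,"claw": 0},{"dx": -0.027,"dy": 0,"dz": 0.0265,"rx": 0,"ry": 0,"rz": 0,"claw": 0},{"dx": -0.018,"dy": 0,"dz": 0.0325,"rx": 0,"ry": 0,"rz": 0,"claw": 0},{"dx": -0.018,"dy": 0,"dz": 0.0325,"rx": 0,"ry": 0,"rz": 0,"claw": 0},{"dx": -0.018,"dy": 0,"dz": 0.0325,"rx": 0,"ry": 0,"rz": 0,"claw": 0},{"dx": -0.0075,"dy": 0,"dz": 0.0365,"rx": 0,"ry": 0,"rz": 0,"claw": 0},{"dx": -0.0075,"dy": 0,"dz": 0.0365,"rx": 0,"ry": 0,"rz": 0,"claw": 0},{"dx": -0.0075,"dy": 0,"dz": 0.025,"rx": 0,"ry": 0,"rz": 0,"claw": 0},{"dx": 0,"dy": 0,"dz": 0.01,"rx": 0,"ry": 0,"rz": 0,"claw": 0},{"dx": 0,"dy": 0,"dz": 0.005,"rx": 0,"ry": 0,"rz": 0,"claw": 0},{"dx": 0,"dy": 0,"dz": 0,"rx": 0,"ry": 0,"rz": 0,"claw": 0},{"dx": 0,"dy": 0,"dz": 0,"rx": 0,"ry": 0,"rz": 0,"claw": 0}]}}

```text
clock: 45.02
position: [0.5346, 0.15, 0.0886]
tcp_rot: [0.689, 0.725, 0.0, 0.0]
contact_force: [-1.6, 0.0, 3.4]
opening: 0.0005
grasp_force: 1.8
```

```bash
python3 - <<'E'
from h import *
lid();print(state()["position"],state()["contact_force"])
E
```

```text
side lid angle 0.072 (outer face, true is ~0.05 less) 2613 rmax 0.18
top lid angle 0.045 (outer face, true is ~0.05 less) 1175 rmax 0.195
[0.53458457 0.15004192 0.08853307] [-2.08895743 -0.80106934  4.25286534]
```

Nearly shut, with 4 N at the fingertips. Press a little more, then rise clear.

Emit:
{"op": "apply_moves", "data": {"series": [{"dx": 0,"dy": 0,"dz": 0.004,"rx": 0,"ry": 0,"rz": 0,"claw": 0},{"dx": 0,"dy": 0,"dz": 0.003,"rx": 0,"ry": 0,"rz": 0,"claw": 0},{"dx": 0,"dy": 0,"dz": 0,"rx": 0,"ry": 0,"rz": 0,"claw": 0},{"dx": 0,"dy": 0,"dz": 0,"rx": 0,"ry": 0,"rz": 0,"claw": 0}]}}

```text
clock: 45.62
position: [0.5347, 0.1501, 0.0884]
tcp_rot: [0.689, 0.725, 0.0, 0.0]
contact_force: [-8.2, -1.8, 17.6]
opening: 0.0005
grasp_force: 8.5
```

Emit:
{"op": "apply_moves", "data": {"series": [{"dx": 0,"dy": 0,"dz": -0.05,"rx": 0,"ry": 0,"rz": 0,"claw": 0},{"dx": 0,"dy": 0,"dz": -0.15,"rx": 0,"ry": 0,"rz": 0,"claw": 0},{"dx": 0,"dy": 0,"dz": -0.15,"rx": 0,"ry": 0,"rz": 0,"claw": 0},{"dx": -0.13,"dy": 0,"dz": -0.05,"rx": 0,"ry": 0,"rz": 0,"claw": 0},{"dx": -0.13,"dy": -0.05,"dz": 0,"rx": 0,"ry": 0,"rz": 0,"claw": 0},{"dx": -0.13,"dy": -0.05,"dz": 0,"rx": 0,"ry": 0,"rz": 0,"claw": 0},{"dx": -0.13,"dy": -0.05,"dz": 0,"rx": 0,"ry": 0,"rz": 0,"claw": 0},{"dx": -0.13,"dy": -0.05,"dz": 0,"rx": 0,"ry": 0,"rz": 0,"claw": 0},{"dx": 0,"dy": 0,"dz": 0,"rx": 0,"ry": 0,"rz": 0,"claw": 0},{"dx": 0,"dy": 0,"dz": 0,"rx": 0,"ry": 0,"rz": 0,"claw": 0},{"dx": 0,"dy": 0,"dz": 0,"rx": 0,"ry": 0,"rz": 0,"claw": 0}]}}

```text
clock: 47.0
position: [0.4681, -0.1127, 0.2451]
tcp_rot: [0.688, 0.725, 0.0, 0.0]
contact_force: [0.6, -0.6, -0.1]
opening: 0.0006
grasp_force: 0.0
```

```bash
python3 - <<'E'
from h import *
lid()
for n in ["top","side"]:
    p,d=camera(n);W=cloud(camera_info(n),d);i=camera_info(n)
    c,s_=np.cos(np.radians(2.9)),np.sin(np.radians(2.9));q=(W[...,0]-.524)*c+(W[...,1]-.1976)*s_;X=-(W[...,0]-.524)*s_+(W[...,1]-.1976)*c
    for lo,hi in((-.085,-.05),(.05,.08)):
        m=(d>0)&(abs(q)<.11)&(X>lo)&(X<hi)&(W[...,2]>.09)&(W[...,2]<.14);print(n,lo,m.sum(),np.median(W[m][:,2]))
    hs=cv2.cvtColor(p,cv2.COLOR_RGB2HSV).astype(int)
    m=((hs[...,0]<5)|(hs[...,0]>175))&(hs[...,1]>180)&(hs[...,2]>100)&(abs(W[...,2])<.05)&(W[...,0]>.4)&(W[...,1]>-.1);print("red",rect(W[m]) if m.sum()>5 else m.sum())
    if n=="top":cv2.imwrite("pics/end.png",p[60:340,160:520,::-1])
E
```

```text
side lid angle 0.066 (outer face, true is ~0.05 less) 3228 rmax 0.178
top lid angle 0.058 (outer face, true is ~0.05 less) 4123 rmax 0.182
top -0.085 1306 0.10768503239045141
top 0.05 1121 0.1075795210609777
red (array([505. , -40.9]), array([86.5, 18.7]), 9.4, np.float64(21.4), 206)
side -0.085 932 0.10826758401335504
side 0.05 1181 0.10843798307047646
red (array([504. , -34.2]), array([84.9, 12.1]), 9.2, np.float64(21.8), 8)
```

View pics/end.png

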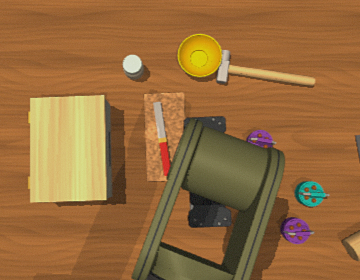

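The picture shows the lid shut at (70,148), level at 107.7 mm front and back. The blade lies flat on the mat at (162,140), the bystanders haven't moved, and the arm is clear. Handing in.

```bash
python3 -c "
from bench import *
print(sign_off())"
```

```text
the job is handed in; nothing more can be done
None
```

I handed in the job at about 47 s of the 208 s allowed. The blue and green caddies, the only two listed ones I found on the bench, stand upright on the chest's floor with the lid shut. The blade lies flat on the cork mat, and the bowl, hammer and jar look unmoved in the last top picture. The sign-off gave no verdict.

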